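# Refit the return spring of a pot clamp

### The arm

A 6-joint arm with a two-finger parallel gripper is mounted at the origin on the work surface. World frame = base frame: x ahead of the robot, y to its left, z up, the work surface at z = 0. Lengths are in m, angles in rad, forces in N, time in s.
With the tool pointing down it reaches from about 0.375 to 0.925 m from the base axis. Payload 5.7 kg.
Tool frame: the origin (TCP) lies midway between the tips of the shut fingers; the grasp point (between the pads) lies 19 mm behind it; z points along the fingers, y is the direction in which the jaws open and shut (so a half turn about z gives the same grasp; the last joint's range is limited). The gripper opens to 88 mm and grips with 3 to 60 N. Pads are 20 mm wide; open, the fingers measure 115 mm over their backs; the gripper's body (75 mm by 178 mm) begins 61 mm behind the grasp point.
Start: joints at [1.181, 0.359, 1.51, -0, 1.272, -0.115], TCP at [0.163, 0.577, 0.223] pointing down, gripper open.
Joint ranges: [-2.97, 2.97], [-1.01, 2.36], [0.21, 2.38], [-0.96, 4.11], [0.2, 2.71], [-2.98, 2.98]. Speed limits (rad/s): [2.39, 2.39, 3.14, 3.14, 3.14, 3.14].

### API

Orientations are given as a rotation vector (axis times angle).
In Python, from cell import status, imaging, close_job gives the robot as it stands. The module is installed in compiled form; this text tells all that it offers.
- The arm moves only by the tool apply_moves, never from a script. Its arguments are lists of equal length, an entry for each row: "delta_rot": the turn, a rotation vector about the world's x, y, z in degrees, a list of three; "delta_pos": the shift along the world's x, y, z in mm, a list of three; "fingers": the finger opening in mm, from 0 to 87.8. A call has 1 to 12 rows; each row shifts and turns the pose as measured when the row begins; what a row does not reach is not made up. A row lasts 1/12 s, in which the tool goes at most 41.7 mm and 7.16 degrees, less where a joint would pass 70% of its speed; a pose out of reach is approached as far as the arm can. A call with a gripper value outside its range is refused whole. The fingers move at their own pace and stop on an object; "newtons" is the grip in N (left out, the last holds). Time passes only in rows, so rows that do not move let the fingers close. It gives the time, the measured TCP pose, the force and the opening at its end, in the units of the state.
- status.get_state(): the state, without advancing time (a new reading comes with each control period).
- imaging.grab_frame(name): name is "scene" or "side" or "wrist"; returns a dict with "color" (480x640x3 uint8, blue, green, red), "range_z" (480x640 float32, m along the optical axis (not along the pixel's ray), 0 where there is no reading), "mtx" (3x3 intrinsics, pixels), "rvec" (rotation vector, rad) and "tvec" (3), from world to camera coordinates, as OpenCV has them. Camera axes: x right, y down, z forward; pixel columns grow to the right and rows downward; lengths in m; the calibration is good to about 2 mm. A picture is of the moment at which its call begins.
- close_job(): hands the job in, once; it reports no verdict.
Trained networks look in a picture, given as the dict that the camera call returned (one of the last four; its "shot" number tells which), for a name from the list of things; names that differ only in an ending like _2 or _b are one class to them, and where a whole thing is asked for, a point or a joint stands for the part that bears it (a point fixed in the world has none). Each returns a list of dicts, best first, with "confidence" (0 to 1); they miss things now and then, are a little off and sometimes report something else, mostly with a low value. They report only what shows in the picture. A call takes as long as a camera call. They do not tell look-alikes from the thing itself.
- imaging.recognise(query, picture): "extent" ([left, top, right, bottom] in pixels, round what is visible of it).
- imaging.trace(query, picture): "pixels" (480x640 bool, what is visible of it) and "extent" ([left, top, right, bottom] in pixels, round what is visible of it).
The state is a dict: "time_s": time; "joint_pos": joint angles; "qd": joint speeds; "tau": joint torques, N m; "eef_pos": TCP position; "eef_rot": TCP orientation; "contact_force": force on the tool from outside, world axes, zero at the start; "moment": the same for the moment, N m; "gripper_width": finger opening in m.
Only numpy, scipy, OpenCV 4.12 (cv2) and the standard library are available. Lean on these libraries where they do the work, as an engineer would, in place of code of your own. Each camera call takes 0.05 s, during which the arm holds its last target.

### The job

On the potting bench, refit the pot clamp's tension spring: first hook the pin of its blue end fully down into the hole of the clamp's steel anchor shoe (feel for the hole, without pressing hard), then stretch the spring by its red end and put the eye fully down over the post of the yellow lever without overstretching the spring. Let the lever ease shut against the pot under the spring's pull, do not let it snap; let go of everything and leave the other pots and the trowel alone.

Things in the scene. Friction and masses are not known exactly. Their poses are not given: they have to be found in the camera images.
- clamp: Green pot clamp fixed to the bench, plate 10 mm thick spanning x -70..160, y -125..125 mm. Origin on the bench; x axis points to the pot side, y axis from the steel anchor shoe to the lever post, z up. A black pot (60 mm square, top at 75 mm, seedling 30 mm taller) is fixed at x 63..123, y 0..60. A black saddle (56 x 28 mm, top z 30, centre x 0, y 13) carries the hooked spring's red end.
- anchor (a point): Middle of the shoe's track: clamp x 0, y -80, z 30 mm, level with the shoe's top (88 x 62 mm, 5 mm thick steel, hollow below). NOT the hole: that lies up to 16 mm either way from here along the clamp's x (y exact; fixed during the job). Hole 12 mm along x, 16 along y, chamfered. Visible from above; or press the pin lightly (3 to 10 N; over 60 N is too hard) and shift along x till it drops in.
- post (a point): Foot of the lever's steel post, on the lever's top face (24 mm above the bench); moves with the lever. Post upright: neck 8 mm diameter, 8.5 mm tall, then a round-edged head 13 mm diameter; top 12.5 mm above this point. With the lever shut the post is at x 0, y 80 mm of the clamp.
- lever (a joint): Yellow lever (24 mm wide, 10 mm thick) turning in the horizontal plane about a pivot at x 120, y 80 mm of the clamp; 0 = shut, rubber pad on the pot; grows up to 0.3 rad as the post swings away from the shoe (120 mm radius). It starts loose and partly open, turns with little friction, and the fitted spring pulls it shut. Snapping shut is closing faster than 1.5 rad/s.
- spring: Tension spring, about 130 g, kept straight by a guide rod. Origin on the pin's axis at the underside of the blue block; x axis runs from pin to eye, z up. Blue block: x -6..28, y -7..7, z 0..30 mm; pin below it: neck 6 mm, ball tip 10 mm thick. Relaxed, the red block spans x 84..117, y -7..7, z 0..30 mm, the eye's centre is at x 130. Starts level on the wooden holder, underside at 30 mm.
- pin_tip (a point): Lowest point of the pin's ball tip, 16 mm under the spring's origin. Fully hooked, the blue block lies on the shoe and this point is about 16 mm below the shoe's top.
- eye (a point): Centre of the underside of the steel eye at the red end: flat ring, bore 17 mm, outside 26 mm, 6 mm thick, its underside 6 mm below the underside of the red block; the red block's middle is 29.5 mm from the eye's centre towards the pin. Seated, the eye lies flat on the lever with its centre about 4.5 mm from the post's centre towards the shoe.
- spring_eye (a joint): Stretch of the spring in m: 0 = relaxed. Pull is 3 N + 300 N/m x stretch. Fitted with the lever shut it is about 0.02; beyond 0.052 it is overstretched and spoilt.
- holder: Fixed wooden block on which the spring starts: 98 x 44 mm, 30 mm tall; the spring's origin starts over this body's origin, the block spans x 15..113 mm, so pin and eye overhang its ends.
- pot_empty: Bystander: terracotta pot, 76 mm across, 75 mm tall; origin under its centre.
- pot_seedling: Bystander: black 68 mm square pot, 70 mm tall, with a seedling 50 mm taller; origin under its centre.
- trowel: Bystander: hand trowel, 220 mm long along its y axis, 26 mm high, lying on the bench; origin about its middle, on the bench.
Mind the look-alikes: they are no part of the job. What is shaped like the spring but purple is not meant.

How it is judged:
By the outcome, as a careful person would: the job done as asked, in the order asked, and still so for the second after the job is handed in, with the robot touching nothing.
It also fails if it takes over 72 s, if anything falls off the work surface, if the arm or the gripper's body presses on something with over 40 N, if the wrist force passes 120 N, or if a joint passes its speed limit or range.

## Working session

There is one attempt and no reset: what is moved stays moved. The work goes in short steps, Python scripts to look and compute and a tool call to move; the robot and the scene stay as the last step left them, time stands still between calls to the robot, and variables do not carry over. Pictures are saved under pics/ and viewed, and the job is handed in when it is done.

Besides the shell and the picture viewer there is one more tool, called after "Emit:" in YAML: its name, and indented under it one key for each argument. apply_moves: Moves the arm, as the interface text tells. Its arguments: {"type":"object","properties":{"delta_rot":{"type":"array"},"delta_pos":{"type":"array"},"fingers":{"type":"array"},"newtons":{"type":"number"}},"required":["delta_rot","delta_pos","fingers"]}

```bash
mkdir -p pics; cat > h.py <<'E'
import numpy as np, cv2
from cell import status, imaging
def grab(n,save=None):
    p=imaging.grab_frame(n)
    if save: cv2.imwrite('pics/'+save,p['color'])
    return p
def RT(p):
    R=cv2.Rodrigues(np.array(p['rvec'],float))[0]; return R,np.array(p['tvec'],float).ravel()
def cloud(p):
    R,t=RT(p);K=np.array(p['mtx']);z=p['range_z'].astype(float)
    v,u=np.mgrid[0:480,0:640]
    c=np.stack([(u-K[0,2])/K[0,0]*z,(v-K[1,2])/K[1,1]*z,z],-1)
    w=(c-t)@R; w[z==0]=np.nan; return w
def proj(p,X):
    return cv2.projectPoints(np.array(X,float).reshape(-1,1,3),np.array(p['rvec'],float),np.array(p['tvec'],float),np.array(p['mtx']),None)[0].reshape(-1,2)
def onz(p,uv,zw):
    R,t=RT(p);K=np.array(p['mtx']);uv=np.atleast_2d(uv)
    d=np.c_[(uv[:,0]-K[0,2])/K[0,0],(uv[:,1]-K[1,2])/K[1,1],np.ones(len(uv))]@R
    o=-R.T@t; s=(zw-o[2])/d[:,2]; return o+s[:,None]*d
E
python3 - <<'E'
from h import *
for n in ['scene','side','wrist']:
    p=grab(n,n+'0.png'); print(n,p['mtx'].tolist(),np.round(-RT(p)[0].T@RT(p)[1],3))
    for q in ['spring','clamp','holder','lever','anchor','post','eye','pin_tip','pot_empty','pot_seedling','trowel']:
        try: print(q,[(round(r['confidence'],2),[int(x) for x in r['extent']]) for r in imaging.recognise(q,p)][:4])
        except Exception as e: print(q,e)
s=status.get_state();print(s)
E
```

```text
scene [[480.6085103236697, 0.0, 315.25501256554617], [0.0, 480.6085103236697, 229.3268271775192], [0.0, 0.0, 1.0]] [0.984 0.794 0.793]
spring [(0.7, [285, 213, 335, 244]), (0.6, [257, 188, 307, 210]), (0.59, [316, 171, 355, 198])]
clamp [(0.78, [272, 246, 420, 355])]
holder [(0.8, [267, 198, 302, 216])]
lever [(0.66, [330, 302, 392, 333])]
anchor [(0.86, [275, 246, 419, 356]), (0.18, [336, 302, 391, 335])]
post [(0.87, [331, 301, 392, 335])]
eye [(0.73, [256, 192, 278, 214]), (0.73, [317, 221, 335, 244]), (0.48, [318, 173, 339, 185])]
pin_tip [(0.8, [318, 172, 355, 196]), (0.76, [284, 215, 332, 243]), (0.74, [256, 187, 307, 211]), (0.65, [332, 301, 391, 333])]
pot_empty [(0.58, [426, 308, 467, 359])]
pot_seedling [(0.94, [188, 195, 230, 245])]
trowel [(0.56, [246, 157, 278, 192])]
side [[551.7206061819726, 0.0, 309.57094790138035], [0.0, 551.7206061819726, 237.0514317600525], [0.0, 0.0, 1.0]] [-0.011 -0.572  0.919]
spring [(0.98, [363, 289, 420, 332]), (0.66, [296, 267, 366, 291]), (0.6, [293, 356, 367, 411])]
clamp [(0.6, [195, 157, 340, 268])]
holder [(0.84, [370, 300, 414, 338])]

[... 662 characters left out ...]
p []
pot_empty []
pot_seedling []
trowel []
{'time_s': 1.8, 'joint_pos': array([ 1.18093900e+00,  3.58809904e-01,  1.51038323e+00, -5.61595146e-06,
        1.27250700e+00, -1.15105831e-01]), 'qd': array([-0.00097552,  0.00011969,  0.00355575,  0.00031457,  0.00026753,
       -0.000877  ]), 'tau': array([ 8.91844320e-04, -5.15322304e+01, -2.71125573e+01,  6.78104139e-02,
        2.46446411e-02,  3.62371884e-05]), 'eef_pos': array([0.16278797, 0.57746907, 0.22262327]), 'eef_rot': array([-4.30216919e-01, -3.11197393e+00,  1.65587717e-04]), 'contact_force': array([-0.80180767,  0.6711945 ,  0.18081298]), 'moment': array([0.01952262, 0.00643419, 0.00044065]), 'gripper_width': 0.08771697492512555}
```

View images.

```bash
python3 - <<'E'
import cv2
a=cv2.imread('pics/scene0.png');b=cv2.imread('pics/side0.png')
cv2.imwrite('pics/sceneC.png',cv2.resize(a[140:370,170:480],None,fx=2.58,fy=2.58,interpolation=cv2.INTER_CUBIC))
cv2.imwrite('pics/sideC.png',cv2.resize(b[140:440,150:540],None,fx=2,fy=2,interpolation=cv2.INTER_CUBIC))
E
```

```text
(no output)
```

View pics/sceneC.png

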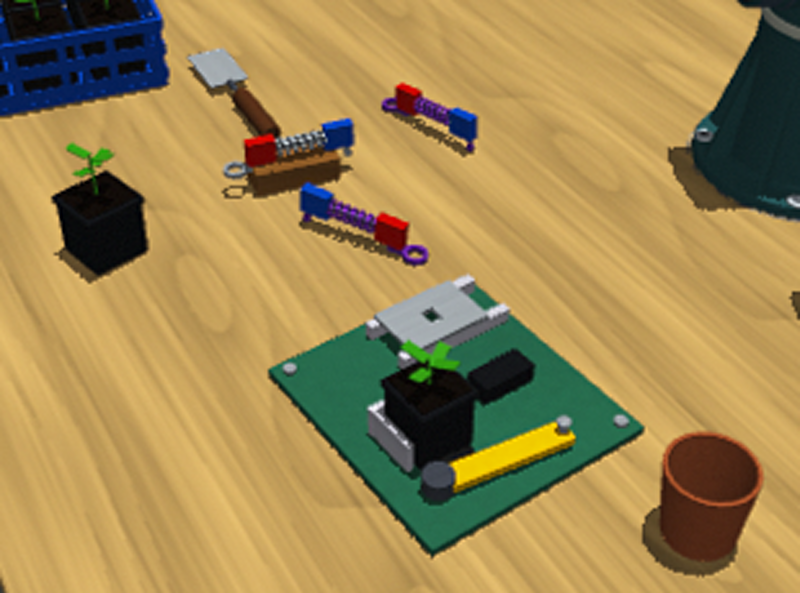

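View pics/sideC.png

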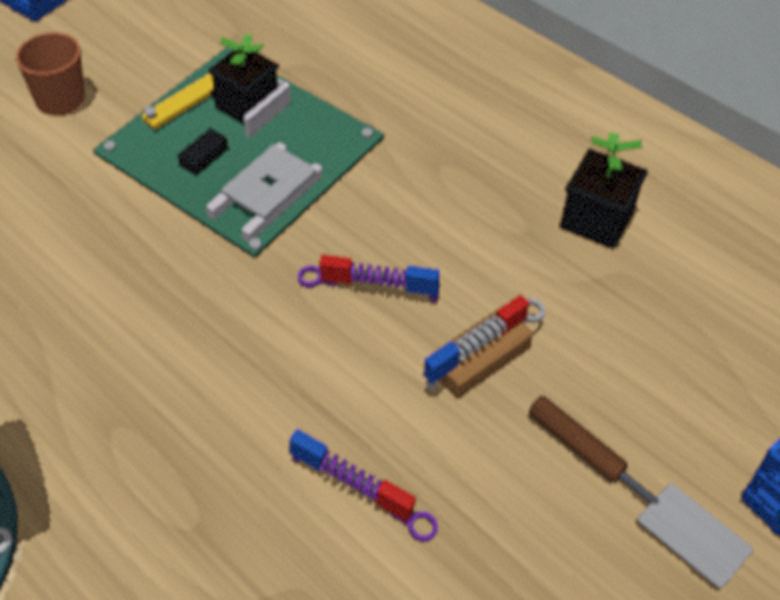

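View pics/wrist0.png

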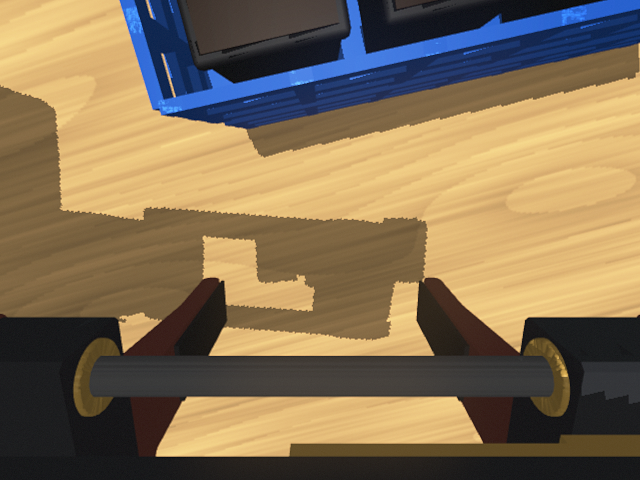

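The spring meant is the steel-coloured one on the wooden holder, at scene (282,199) and side (392,310). The purple look-alikes are at scene (310,228) and (335,184), lying on the bench. Next I measure with depth from both fixed views.

```bash
cat > m1.py <<'E'
from h import *
for n in ['scene','side']:
    p=grab(n); w=cloud(p); im=p['color']; hsv=cv2.cvtColor(im,cv2.COLOR_BGR2HSV)
    box={'scene':[255,183,310,215],'side':[358,285,425,340]}[n]
    m=np.zeros((480,640),bool); m[box[1]:box[3],box[0]:box[2]]=1
    H,S,V=[hsv[...,i].astype(int) for i in range(3)]
    red=m&((H<6)|(H>172))&(S>180)&(V>90); blue=m&(H>100)&(H<125)&(S>150)
    grey=m&(S<70)&(w[...,2]>0.02)
    for k,mm in [('red',red),('blue',blue),('grey',grey)]:
        q=w[mm]; q=q[~np.isnan(q[:,0])]
        top=q[q[:,2]>np.percentile(q[:,2],95)-0.006]
        print(n,k,len(q),'med',np.round(np.median(q,0),4),'top mean',np.round(top.mean(0),4),len(top),'zmax',np.round(np.percentile(q[:,2],[2,50,98]),4))
    green=(H>65)&(H<95)&(S>100)&(w[...,2]<0.03)&(w[...,2]>-0.01)
    c,_=cv2.findContours(green.astype(np.uint8),cv2.RETR_EXTERNAL,cv2.CHAIN_APPROX_NONE)
    c=max(c,key=cv2.contourArea); hull=cv2.convexHull(c)
    P=onz(p,hull.reshape(-1,2),0.010)[:,:2]
    r=cv2.minAreaRect((P*1000).astype(np.float32)); print('green rect',r, cv2.boxPoints(r).round(1).tolist())
    # yellow
    y=(H>20)&(H<35)&(S>200)&(V>120)
    c,_=cv2.findContours(y.astype(np.uint8),cv2.RETR_EXTERNAL,cv2.CHAIN_APPROX_NONE)
    c=max(c,key=cv2.contourArea); print('yellow',cv2.boundingRect(c),cv2.contourArea(c)); 
    mm=np.zeros((480,640),np.uint8);cv2.drawContours(mm,[c],-1,1,-1);q=w[mm>0]
    q=q[(q[:,2]>0.02)&(q[:,2]<.028)]; print('lever top',np.round(np.nanmean(q,0),4)); d=q[:,:2]-np.nanmean(q[:,:2],0);u,s,vt=np.linalg.svd(d[~np.isnan(d[:,0])],full_matrices=False);t=d@vt[0];print(vt[0],np.nanmin(t),np.nanmax(t))
E
python3 m1.py
```

```text
scene red 117 med [ 0.5516 -0.2472  0.0476] top mean [ 0.5517 -0.2505  0.058 ] 39 zmax [0.0143 0.0476 0.0608]
scene blue 129 med [ 0.4681 -0.2332  0.0456] top mean [ 0.464  -0.2364  0.0578] 39 zmax [0.0317 0.0456 0.0599]
scene grey 157 med [ 0.5156 -0.2439  0.0455] top mean [ 0.5057 -0.2426  0.0506] 65 zmax [0.0225 0.0455 0.0542]
green rect ((550.3084716796875, 142.43203735351562), (230.32208251953125, 250.7815704345703), 5.664522171020508) [[423.29998779296875, 255.8000030517578], [448.1000061035156, 6.300000190734863], [677.2999877929688, 29.0], [652.5, 278.6000061035156]]
yellow (345, 304, 48, 26) 415.5
lever top [0.5481 0.2302 0.0231]
[ 0.99859804 -0.05293354] -0.05772703225001832 0.0572308335438317
side red 136 med [ 0.5479 -0.2585  0.059 ] top mean [ 0.5474 -0.2556  0.0604] 92 zmax [0.0393 0.059  0.0634]
side blue 210 med [ 0.4584 -0.2446  0.0578] top mean [ 0.4588 -0.2431  0.0602] 114 zmax [0.0226 0.0578 0.0629]
side grey 367 med [ 0.5106 -0.2503  0.0484] top mean [ 0.5054 -0.2492  0.0531] 160 zmax [0.0229 0.0484 0.0564]
green rect ((545.5308227539062, 134.76766967773438), (22
[... 371 characters left out ...]
)); d=q[:,:2]-np.nanmean(q[:,:2],0);u,s,vt=np.linalg.svd(d[~np.isnan(d[:,0])],full_matrices=False);t=d@vt[0];print(vt[0],np.nanmin(t),np.nanmax(t))
Traceback (most recent call last):
  File "m1.py", line 23, in <module>
    q=q[(q[:,2]>0.02)&(q[:,2]<.028)]; print('lever top',np.round(np.nanmean(q,0),4)); d=q[:,:2]-np.nanmean(q[:,:2],0);u,s,vt=np.linalg.svd(d[~np.isnan(d[:,0])],full_matrices=False);t=d@vt[0];print(vt[0],np.nanmin(t),np.nanmax(t))
                                                                                                                                                                                         ~~^^^
IndexError: index 0 is out of bounds for axis 0 with size 0
```

```bash
python3 - <<'E'
from h import *
p=grab('wrist');R,t=RT(p);print('opt axis',R[2].round(3),'right',R[0].round(3))
for n in ['scene','side']:
    p=grab(n); w=cloud(p)
    for q in ['pot_empty','pot_seedling','trowel']:
        r=imaging.trace(q,p)
        if r:
            P=w[r[0]['pixels']];P=P[~np.isnan(P[:,0])&(P[:,2]>0.012)];print(n,q,round(r[0]['confidence'],2),np.percentile(P,[3,50,97],axis=0).round(3).tolist())
print(status.get_state()['time_s'])
E
```

```text
opt axis [ 0.249 -0.07  -0.966] right [0.271 0.963 0.   ]
scene pot_empty 0.59 [[0.418, 0.323, 0.015], [0.449, 0.356, 0.051], [0.486, 0.391, 0.075]]
scene pot_seedling 0.71 [[0.708, -0.248, 0.015], [0.745, -0.202, 0.064], [0.776, -0.186, 0.117]]
scene trowel 0.64 [[0.479, -0.528, 0.012], [0.505, -0.418, 0.016], [0.523, -0.319, 0.025]]
side pot_empty 0.61 [[0.415, 0.317, 0.016], [0.448, 0.347, 0.053], [0.482, 0.388, 0.076]]
side pot_seedling 0.83 [[0.702, -0.263, 0.017], [0.721, -0.232, 0.07], [0.767, -0.198, 0.12]]
side trowel 0.62 [[0.474, -0.536, 0.013], [0.498, -0.474, 0.016], [0.52, -0.332, 0.026]]
2.35
```

Emit:
apply_moves:
  delta_rot:
    - [0,0,-7]
    - [0,0,-7]
    - [0,0,-7]
    - [0,0,-7]
    - [0,0,-7]
    - [0,0,-7]
    - [0,0,-7]
    - [0,0,-7]
    - [0,0,-7]
    - [0,0,-7]
    - [0,0,-7]
    - [0,0,-7]
  delta_pos:
    - [20,-20,10]
    - [28,-36,5]
    - [28,-36,5]
    - [28,-36,5]
    - [28,-36,5]
    - [28,-36,5]
    - [28,-36,5]
    - [28,-36,5]
    - [28,-36,5]
    - [28,-36,5]
    - [28,-36,5]
    - [28,-36,0]
  fingers: [87,87,87,87,87,87,87,87,87,87,87,87]
  newtons: 40

```text
time_s: 3.35
eef_pos: [0.462, 0.1946, 0.2805]
eef_rot: [2.431, 1.986, 0.014]
contact_force: [0.7, 0.3, 0.1]
gripper_width: 0.0871
```

Emit:
apply_moves:
  delta_rot:
    - [0,0,0]
    - [0,0,0]
    - [0,0,0]
    - [0,0,0]
  delta_pos:
    - [20,-30,0]
    - [20,-30,0]
    - [0,0,0]
    - [0,0,0]
  fingers: [87,87,87,87]

```text
time_s: 3.68
eef_pos: [0.5092, 0.1242, 0.2818]
eef_rot: [2.443, 1.963, 0.019]
contact_force: [-1.5, 0.7, -0.5]
gripper_width: 0.0868
```

```bash
python3 - <<'E'
from h import *
p=grab('wrist','w1.png'); np.savez('w1.npz',**{k:p[k] for k in ['color','range_z','mtx','rvec','tvec']})
s=status.get_state();print(s['eef_pos'],s['eef_rot'],s['time_s'])
E
```

```text
[0.50936892 0.1243712  0.28178147] [2.44170041 1.9634356  0.01916797] 3.7333
```

View pics/w1.png

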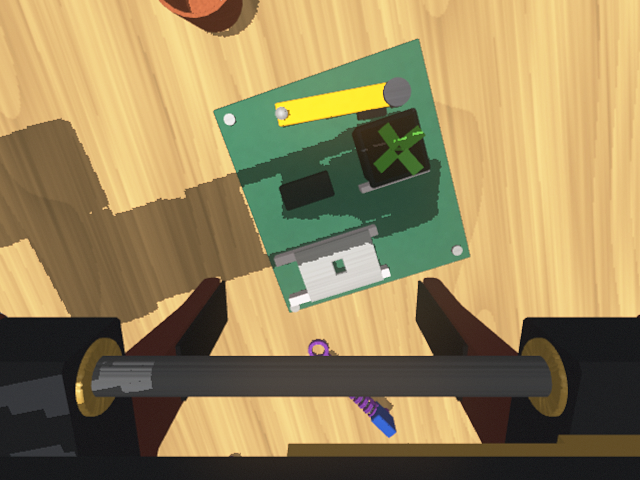

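The picture shows the whole clamp: shoe hole near (339,267), post near (282,114), pivot near (397,92), plate corners near (418,40) and (215,110). I'll fit the plate and the hole precisely.

```bash
cat > fit.py <<'E'
from h import *
from scipy.optimize import least_squares
def load(f): return dict(np.load(f))
def fitclamp(p,verbose=True):
    im=p['color'];hsv=cv2.cvtColor(im,cv2.COLOR_BGR2HSV);H,S,V=[hsv[...,i].astype(int) for i in range(3)]
    g=((H>65)&(H<95)&(S>90)).astype(np.uint8)
    g=cv2.morphologyEx(g,cv2.MORPH_OPEN,np.ones((3,3)))
    n,l,st,_=cv2.connectedComponentsWithStats(g)
    c,_=cv2.findContours(g,cv2.RETR_EXTERNAL,cv2.CHAIN_APPROX_NONE)
    c=np.vstack([x for x in c if cv2.contourArea(x)>300]); h=cv2.convexHull(c).reshape(-1,2)
    P=onz(p,h,0.010)[:,:2]*1000
    r=cv2.minAreaRect(P.astype(np.float32));print(r);return r
if __name__=='__main__':
    p=load('w1.npz'); fitclamp(p)
    im=p['color']
    a=cv2.resize(im[220:320,260:400],None,fx=5,fy=5,interpolation=cv2.INTER_CUBIC)
    b=cv2.resize(im[70:140,260:420],None,fx=5,fy=5,interpolation=cv2.INTER_CUBIC)[:,:700]
    cv2.imwrite('pics/w1z.png',np.vstack([a,b])[:, :700][:850]) if False else None
    cv2.imwrite('pics/w1a.png',a);cv2.imwrite('pics/w1b.png',b)
    w=cloud(p)
    for uv in [(300,280),(325,250),(360,270),(283,113),(340,103),(300,190),(330,60)]: print(uv,w[uv[1],uv[0]].round(4))
E
python3 fit.py
```

```text
((546.9032592773438, 137.94728088378906), (226.35414123535156, 246.049560546875), 5.6664018630981445)
(300, 280) [0.4688 0.0411 0.0096]
(325, 250) [0.5069 0.0767 0.0293]
(360, 270) [0.5409 0.0447 0.0291]
(283, 113) [0.4963 0.2282 0.0364]
(340, 103) [0.5554 0.2262 0.0235]
(300, 190) [0.4948 0.1482 0.0285]
(330, 60) [ 0.5557  0.2728 -0.0007]
```

View pics/w1a.png

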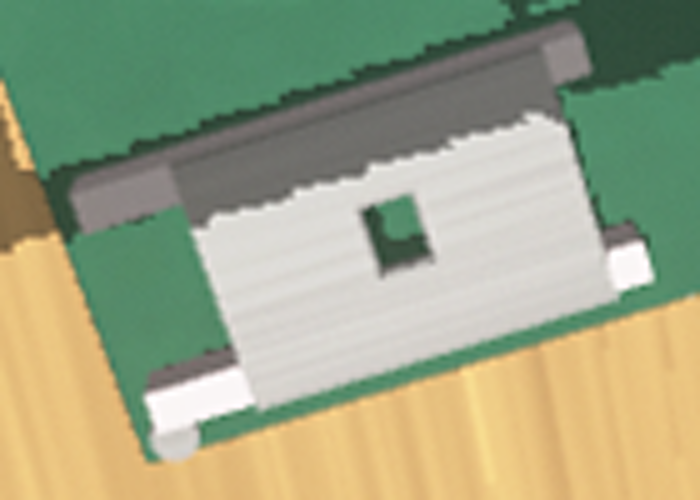

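View pics/w1b.png

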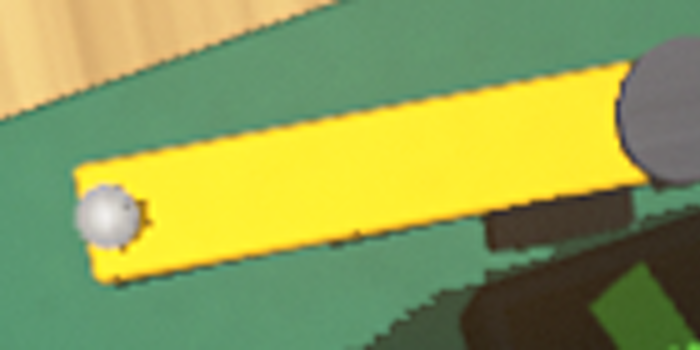

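```bash
python3 - <<'E'
from fit import *
p=load('w1.npz')
f=lambda uv,z:onz(p,uv,z)[0]*1000
hole=f((339.1,266.4),0.030);post=f((281.2,113.0),0.034)
th=np.radians(5.67);X=np.array([np.cos(th),np.sin(th)]);Y=np.array([-X[1],X[0]])
o=np.array([546.9,137.95])-45*X
print('origin',o)
for n,q in [('hole',hole),('post',post)]:
    d=q[:2]-o;print(n,q.round(1),'clamp',round(d@X,1),round(d@Y,1))
# hole corners
for c in [(360,207),(413,193),(435,260),(382,277)]:
    q=f(((c[0]+.5)/5-.5+260,(c[1]+.5)/5-.5+220),0.030);d=q[:2]-o;print(round(d@X,1),round(d@Y,1))
for c in [(190,225),(258,407),(618,293),(562,118)]: # visible shoe corners 
    q=f(((c[0]+.5)/5-.5+260,(c[1]+.5)/5-.5+220),0.030);d=q[:2]-o;print('shoe',round(d@X,1),round(d@Y,1))
# lever edges: long edges at top z=24
for c in [(75,168),(95,283),(632,62),(650,183)]:
    q=f(((c[0]+.5)/5-.5+260,(c[1]+.5)/5-.5+70),0.024);d=q[:2]-o;print('lev',round(d@X,1),round(d@Y,1))
E
```

```text
origin [502.12016532 133.50405732]
hole [518.4  54.5  30. ] clamp 8.4 -80.3
post [494.4 228.8  34. ] clamp 1.7 95.6
2.3 -71.5
14.7 -72.1
14.7 -88.9
2.0 -89.0
shoe -35.6 -63.4
shoe -35.1 -110.4
shoe 52.2 -109.8
shoe 51.6 -65.8
lev -2.2 107.7
lev -5.9 85.0
lev 113.0 91.7
lev 110.3 68.0
```

Emit:
apply_moves:
  delta_rot:
    - [0,0,-7]
    - [0,0,-7.1]
    - [0,0,-7.1]
    - [0,0,-7.1]
    - [0,0,-7.1]
    - [0,0,-7.1]
    - [0,0,-7.1]
    - [0,0,-7.1]
    - [0,0,-7.1]
    - [0,0,-7.1]
    - [0,0,-7.1]
    - [0,0,-7.1]
  delta_pos:
    - [-4,-20,0]
    - [-4,-31,-5]
    - [-4,-31,-5]
    - [-4,-31,-5]
    - [-4,-31,-5]
    - [-4,-31,-5]
    - [-4,-31,-5]
    - [-4,-31,-5]
    - [-4,-31,-5]
    - [-4,-31,-5]
    - [-4,-31,-5]
    - [-4,-31,-5]
  fingers: [87,87,87,87,87,87,87,87,87,87,87,87]

```text
time_s: 4.73
eef_pos: [0.455, -0.2257, 0.2265]
eef_rot: [3.122, -0.224, 0.017]
contact_force: [0.3, 0.4, -0.5]
gripper_width: 0.0876
```

Emit:
apply_moves:
  delta_rot:
    - [0,0,0]
    - [0,0,0]
  delta_pos:
    - [0,0,0]
    - [0,0,0]
  fingers: [87,87]

```text
time_s: 4.9
eef_pos: [0.4546, -0.2278, 0.2256]
eef_rot: [3.12, -0.235, 0.015]
contact_force: [0.6, 0.0, 0.1]
gripper_width: 0.087
```

```bash
cat >> h.py <<'E'
def st():
    s=status.get_state(); R=cv2.Rodrigues(s['eef_rot'])[0]
    print('t',round(s['time_s'],2),'pos',(s['eef_pos']*1000).round(1),'jaw yaw',round(np.degrees(np.arctan2(R[1,1],R[0,1])),2),'tilt z',R[:,2].round(3),'F',s['contact_force'].round(1),'M',s['moment'].round(2),'w',round(s['gripper_width']*1000,1),'q',s['joint_pos'].round(2)); return s
E
python3 - <<'E'
from h import *
p=grab('wrist','w2.png'); np.savez('w2.npz',**{k:p[k] for k in ['color','range_z','mtx','rvec','tvec']})
st()
E
```

```text
t 4.95 pos [ 454.7 -227.7  225.6] jaw yaw -98.57 tilt z [ 0.009 -0.013 -1.   ] F [ 0.  -1.1 -0.3] M [-0.02  0.14  0.02] w 86.7 q [-0.6   0.22  1.71 -0.01  1.2   1.13]
```

View pics/w2.png

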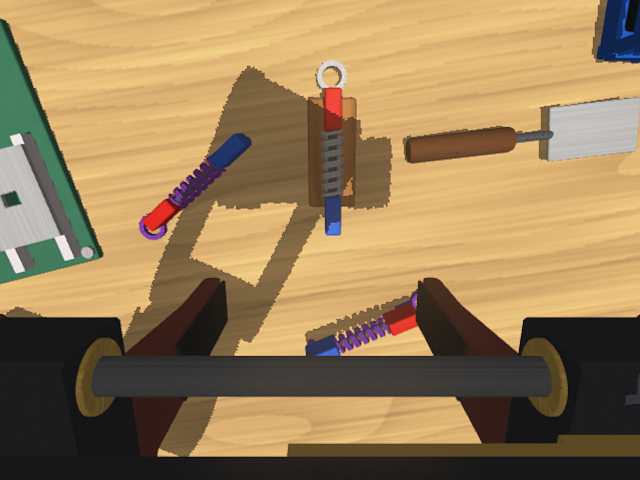

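The steel spring on the holder shows at (333,215) blue, (333,108) red and (332,75) steel eye. The purple ones at (195,185) and (365,335) lie on the bench. Next: a crop and the measurement.

```bash
cat > sp.py <<'E'
from fit import *
def spring(p,roi):
    w=cloud(p);hsv=cv2.cvtColor(p['color'],cv2.COLOR_BGR2HSV);H,S,V=[hsv[...,i].astype(int) for i in range(3)]
    m=np.zeros((480,640),bool);m[roi[1]:roi[3],roi[0]:roi[2]]=1
    out={}
    for k,c in [('red',((H<5)|(H>174))&(S>170)&(V>60)),('blue',(H>100)&(H<125)&(S>140))]:
        mm=m&c; q=w[mm];q=q[~np.isnan(q[:,0])];zt=np.percentile(q[:,2],90)
        mt=mm&(np.abs(w[...,2]-zt)<0.004)
        v,u=np.nonzero(mt);pts=onz(p,np.c_[u,v],zt)[:,:2]*1000
        r=cv2.minAreaRect(pts.astype(np.float32));out[k]=(np.array(r[0]),zt)
        print(k,len(q),'ztop',round(zt*1000,1),'rect',np.round(r[0],1),np.round(r[1],1),round(r[2],1),'mean',pts.mean(0).round(1))
    d=out['red'][0]-out['blue'][0];print('yaw',np.degrees(np.arctan2(d[1],d[0])).round(2),'dist',np.hypot(*d).round(1));return out
if __name__=='__main__':
    p=load('w2.npz');spring(p,(300,55,365,240))
    cv2.imwrite('pics/w2z.png',cv2.resize(p['color'][50:245,270:400],None,fx=3,fy=3,interpolation=cv2.INTER_CUBIC))
    s=p['color']
    print('eye',onz(p,(331.5,75),0.030)[0]*1000)
E
python3 sp.py
```

```text
red 664 ztop 59.5 rect [ 549.4 -254. ] [12.9 31.5] 81.6 mean [ 549.8 -253.7]
blue 177 ztop 59.3 rect [ 461.9 -240.6] [12.2 31.8] 82.1 mean [ 453.9 -240.6]
yaw -8.7 dist 88.6
eye [ 579.42848071 -258.24455771   30.        ]
```

View pics/w2z.png

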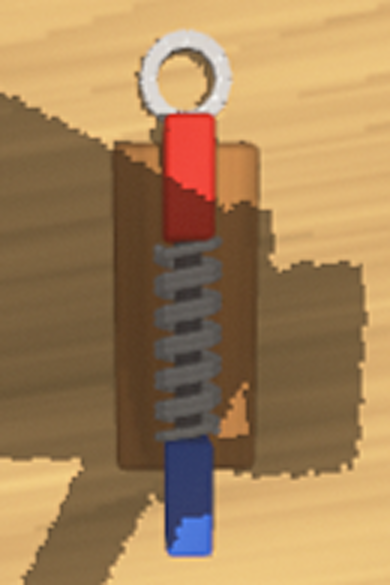

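Emit:
apply_moves:
  delta_rot:
    - [0.7,0.5,0]
    - [0,0,0]
    - [0,0,0]
    - [0,0,0]
    - [0,0,0]
    - [0,0,0]
  delta_pos:
    - [3,-6,-20]
    - [3,-6,-35]
    - [0,0,-35]
    - [0,0,-30]
    - [0,0,-15]
    - [0,0,0]
  fingers: [50,50,50,50,50,50]

```text
time_s: 5.45
eef_pos: [0.4663, -0.2298, 0.0909]
eef_rot: [3.132, -0.2, 0.016]
contact_force: [-0.7, -0.1, -0.5]
gripper_width: 0.0514
```

```bash
python3 - <<'E'
from h import *
st()
E
```

```text
t 5.45 pos [ 466.3 -229.8   90.9] jaw yaw -97.32 tilt z [ 0.01  -0.004 -1.   ] F [-0.7 -0.1 -0.5] M [-0.01  0.14 -0.02] w 51.4 q [-0.59  0.4   1.83  0.    0.89  1.1 ]
```

Emit:
apply_moves:
  delta_rot:
    - [0.2,0.5,-1.2]
    - [0,0,0]
    - [0,0,0]
    - [0,0,0]
    - [0,0,0]
  delta_pos:
    - [-5,-11,0]
    - [0,0,-15]
    - [0,0,-15]
    - [0,0,-8]
    - [0,0,0]
  fingers: [50,50,50,50,50]

```text
time_s: 5.87
eef_pos: [0.465, -0.2396, 0.0572]
eef_rot: [3.131, -0.222, 0.008]
contact_force: [-0.3, -0.5, -0.5]
gripper_width: 0.0499
```

```bash
python3 - <<'E'
from h import *
st()
E
```

```text
t 5.87 pos [ 465.  -239.6   57.2] jaw yaw -98.1 tilt z [ 0.005 -0.003 -1.   ] F [-0.3 -0.5 -0.5] M [-0.01  0.11  0.01] w 49.9 q [-0.61  0.46  1.85 -0.    0.82  1.1 ]
```

Emit:
apply_moves:
  delta_rot:
    - [0.1,0.3,-0.4]
    - [0,0,0]
    - [0,0,0]
    - [0,0,0]
  delta_pos:
    - [-4,-1,-8]
    - [0,0,-10]
    - [0,0,-5]
    - [0,0,0]
  fingers: [50,50,50,50]

```text
time_s: 6.2
eef_pos: [0.463, -0.2423, 0.0359]
eef_rot: [3.128, -0.233, 0.007]
contact_force: [-1.1, 0.7, -1.1]
gripper_width: 0.0499
```

```bash
python3 - <<'E'
from h import *
st(); grab('wrist','w3.png')
E
```

```text
t 6.2 pos [ 463.  -242.3   35.9] jaw yaw -98.51 tilt z [ 0.004 -0.005 -1.   ] F [-1.1  0.7 -1.1] M [0.02 0.16 0.  ] w 49.9 q [-0.61  0.5   1.87 -0.    0.77  1.11]
```

View pics/w3.png

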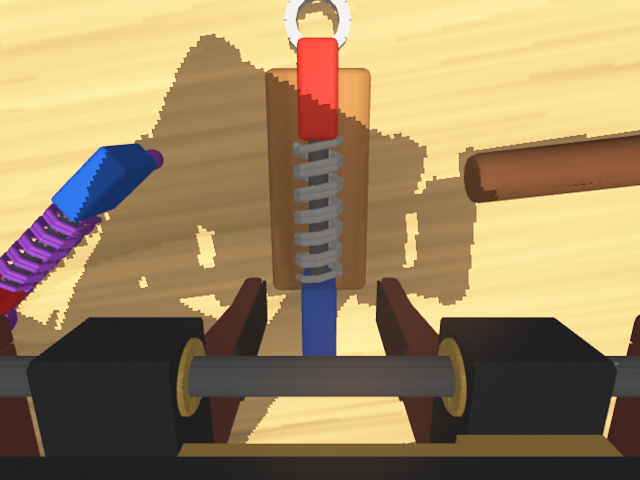

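Emit:
apply_moves:
  delta_rot:
    - [0,0,0]
    - [0,0,0]
    - [0,0,0]
    - [0,0,0]
    - [0,0,0]
    - [0,0,0]
  delta_pos:
    - [-1,1,-3]
    - [0,0,0]
    - [0,0,0]
    - [0,0,0]
    - [0,0,0]
    - [0,0,0]
  fingers: [50,10,10,10,10,10]
  newtons: 40

```text
time_s: 6.75
eef_pos: [0.4625, -0.2416, 0.0336]
eef_rot: [3.128, -0.233, 0.008]
contact_force: [-0.2, -0.1, 0.3]
gripper_width: 0.02
```

```bash
python3 - <<'E'
from h import *
st()
E
```

```text
t 6.75 pos [ 462.5 -241.6   33.6] jaw yaw -98.51 tilt z [ 0.005 -0.006 -1.   ] F [-0.2 -0.1  0.3] M [-0.    0.19  0.03] w 20.0 q [-0.61  0.5   1.87 -0.    0.77  1.11]
```

Emit:
apply_moves:
  delta_rot:
    - [0,0,0]
    - [0,0,0]
    - [0,0,0]
    - [0,0,0]
    - [0,0,0]
    - [0,0,0]
    - [0,0,0]
  delta_pos:
    - [0,0,0]
    - [0,0,0]
    - [0,0,8]
    - [0,0,15]
    - [0,0,20]
    - [0,0,0]
    - [0,0,0]
  fingers: [8,8,8,8,8,8,8]
  newtons: 45

```text
time_s: 7.33
eef_pos: [0.461, -0.2406, 0.0785]
eef_rot: [3.129, -0.233, 0.004]
contact_force: [0.2, 0.1, -1.1]
gripper_width: 0.0136
```

```bash
python3 - <<'E'
from sp import *
st(); p=grab('wrist','w4.png')
spring(p,(280,0,350,360))
E
```

```text
t 7.33 pos [ 461.  -240.6   78.5] jaw yaw -98.5 tilt z [ 0.002 -0.004 -1.   ] F [ 0.2  0.1 -1.1] M [0.01 0.23 0.02] w 13.6 q [-0.61  0.43  1.84 -0.    0.87  1.11]
red 4125 ztop 103.8 rect [ 547.9 -253.6] [13.3 32.1] 81.6 mean [ 548.5 -253.7]
blue 2319 ztop 104.1 rect [ 464.  -241.2] [13.2 28.9] 82.2 mean [ 463.8 -241.3]
yaw -8.38 dist 84.8
```

View pics/w4.png

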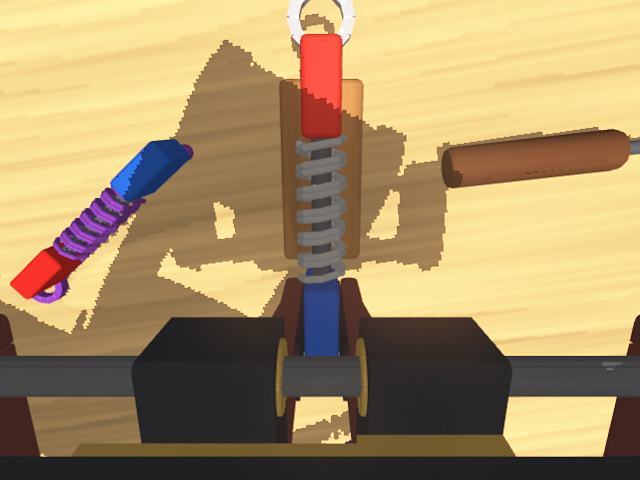

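Emit:
apply_moves:
  delta_rot:
    - [0,0,0]
    - [0,0,3]
    - [0,0,6]
    - [0,0,6]
    - [0,0,6]
    - [0,0,6]
    - [0,0,6]
    - [0,0,6]
    - [0,0,6]
    - [0,0,6]
    - [0,0,6]
    - [0,0,6]
  delta_pos:
    - [0,0,25]
    - [0,0,32]
    - [2,10,30]
    - [4,20,2]
    - [4,20,0]
    - [4,20,0]
    - [4,20,0]
    - [4,20,0]
    - [4,20,0]
    - [4,20,0]
    - [4,20,0]
    - [4,20,0]
  fingers: [8,8,8,8,8,8,8,8,8,8,8,8]

```text
time_s: 8.38
eef_pos: [0.4951, -0.0447, 0.1621]
eef_rot: [2.76, 1.497, -0.01]
contact_force: [0.6, -0.4, -0.8]
gripper_width: 0.0137
```

Emit:
apply_moves:
  delta_rot:
    - [0,0,6]
    - [0,0,6]
    - [0,0,6]
    - [0,0,6]
    - [0,0,6]
    - [0,0,6]
    - [0,0,3]
    - [0,0,0]
    - [0,0,0]
  delta_pos:
    - [4,18,0]
    - [4,18,0]
    - [4,18,0]
    - [4,18,0]
    - [4,18,0]
    - [3,10,0]
    - [0,5,0]
    - [0,0,0]
    - [0,0,0]
  fingers: [8,8,8,8,8,8,8,8,8]

```text
time_s: 9.13
eef_pos: [0.5139, 0.0705, 0.153]
eef_rot: [-2.048, -2.376, 0.023]
contact_force: [0.1, -0.4, -0.7]
gripper_width: 0.0137
```

```bash
python3 - <<'E'
from h import *
st()
E
```

```text
t 9.13 pos [513.9  70.5 153. ] jaw yaw 8.48 tilt z [-0.013 -0.008 -1.   ] F [ 0.1 -0.4 -0.7] M [-0.09  0.04 -0.01] w 13.7 q [ 0.01  0.33  1.76 -0.01  1.07 -0.13]
```

Emit:
apply_moves:
  delta_rot:
    - [0.4,-0.7,0]
    - [0,0,0]
    - [0,0,0]
    - [0,0,0]
    - [0,0,0]
    - [0,0,0]
  delta_pos:
    - [3,-4,-15]
    - [0,0,-25]
    - [0,0,-20]
    - [0,0,-10]
    - [0,0,0]
    - [0,0,0]
  fingers: [8,8,8,8,8,8]

```text
time_s: 9.63
eef_pos: [0.5166, 0.0632, 0.0792]
eef_rot: [2.067, 2.365, -0.003]
contact_force: [1.0, -0.7, -0.8]
gripper_width: 0.0138
```

```bash
python3 - <<'E'
from sp import *
st(); p=grab('wrist','w5.png');np.savez('w5.npz',**{k:p[k] for k in ['color','range_z','mtx','rvec','tvec']})
spring(p,(280,0,350,360)); grab('side','s5.png')
a=cv2.imread('pics/s5.png')[140:300,180:360];cv2.imwrite('pics/s5z.png',cv2.resize(a,None,fx=4,fy=4,interpolation=cv2.INTER_CUBIC)[:600])
E
```

```text
t 9.63 pos [516.6  63.2  79.2] jaw yaw 7.7 tilt z [-0.001 -0.002 -1.   ] F [ 1.  -0.7 -0.8] M [-0.1   0.03  0.01] w 13.8 q [-0.01  0.43  1.83 -0.    0.88 -0.14]
red 3920 ztop 104.2 rect [505.  149.7] [13.6 32.1] 7.7 mean [505.  150.8]
blue 2575 ztop 104.6 rect [516.4  65.8] [13.5 29.4] 7.4 mean [516.4  65.8]
yaw 97.8 dist 84.6
```

View pics/s5z.png

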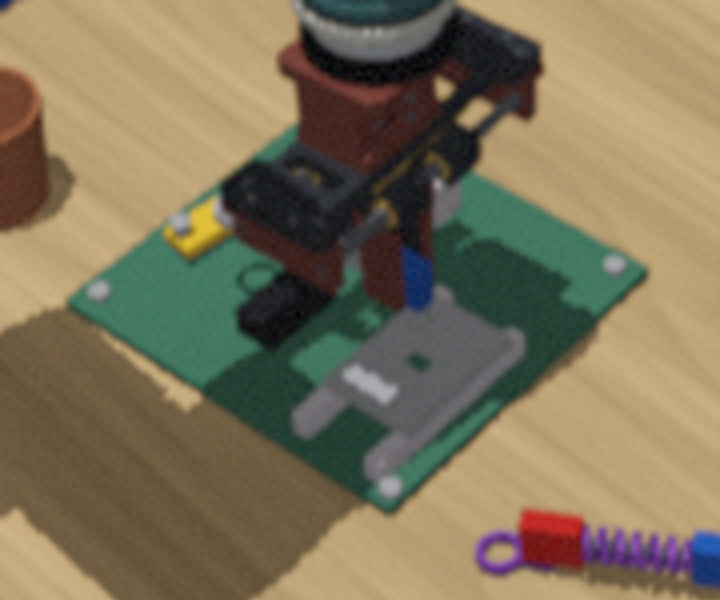

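View pics/w5.png

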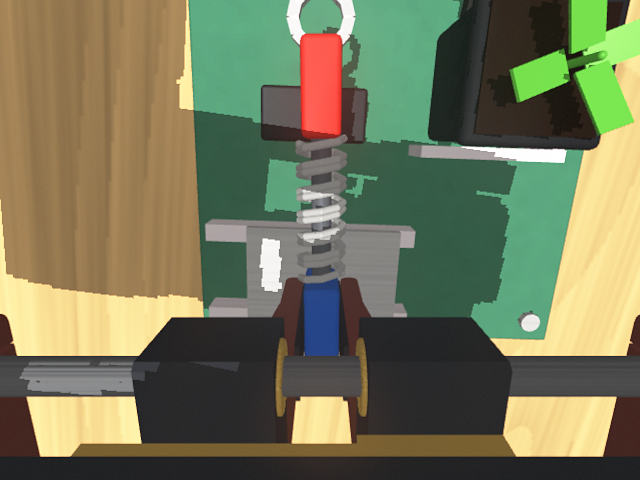

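Emit:
apply_moves:
  delta_rot:
    - [0,0,0]
    - [0,0,0]
    - [0,0,0]
    - [0,0,0]
    - [0,0,0]
  delta_pos:
    - [0,4,0]
    - [0,1,-10]
    - [0,1,-8]
    - [0,0,-3]
    - [0,0,0]
  fingers: [8,8,8,8,8]

```text
time_s: 10.15
eef_pos: [0.52, 0.0699, 0.0601]
eef_rot: [2.063, 2.36, 0.006]
contact_force: [-0.5, 0.4, -1.9]
gripper_width: 0.0137
```

```bash
python3 - <<'E'
from h import *
st()
E
```

```text
t 10.15 pos [520.   69.9  60.1] jaw yaw 7.67 tilt z [ 0.008 -0.002 -1.   ] F [-0.5  0.4 -1.9] M [-0.14  0.05 -0.01] w 13.7 q [ 0.    0.46  1.85 -0.    0.83 -0.13]
```

Emit:
apply_moves:
  delta_rot:
    - [0.1,0.4,0]
    - [0,0,0]
    - [0,0,0]
  delta_pos:
    - [-3,-2.5,-4]
    - [0,0,0]
    - [0,0,0]
  fingers: [8,8,8]

```text
time_s: 10.4
eef_pos: [0.5163, 0.0674, 0.0552]
eef_rot: [-2.067, -2.365, 0.001]
contact_force: [0.0, 0.1, -1.0]
gripper_width: 0.0138
```

```bash
python3 - <<'E'
from h import *
st()
E
```

```text
t 10.4 pos [516.3  67.4  55.2] jaw yaw 7.7 tilt z [-0.001  0.    -1.   ] F [ 0.   0.1 -1. ] M [-0.13 -0.02 -0.  ] w 13.8 q [-0.    0.46  1.85  0.    0.83 -0.14]
```

Good pose. Now I lower gently to feel for the hole.

Emit:
apply_moves:
  delta_rot:
    - [0,0,0]
    - [0,0,0]
    - [0,0,0]
    - [0,0,0]
  delta_pos:
    - [0.4,0,-2]
    - [0,0,-2]
    - [0,0,-2]
    - [0,0,0]
  fingers: [8,8,8,8]

```text
time_s: 10.73
eef_pos: [0.5171, 0.0672, 0.049]
eef_rot: [-2.068, -2.365, -0.0]
contact_force: [-0.3, -0.4, -1.9]
gripper_width: 0.0132
```

```bash
python3 - <<'E'
from h import *
st()
E
```

```text
t 10.73 pos [517.1  67.2  49. ] jaw yaw 7.67 tilt z [-0.  0. -1.] F [-0.3 -0.4 -1.9] M [-0.12  0.02 -0.03] w 13.2 q [-0.    0.47  1.85  0.    0.81 -0.14]
```

Emit:
apply_moves:
  delta_rot:
    - [0,0,0]
    - [0,0,0]
    - [0,0,0]
    - [0,0,0]
  delta_pos:
    - [-0.2,0,-1.5]
    - [0,0,-1.5]
    - [0,0,-1.5]
    - [0,0,0]
  fingers: [8,8,8,8]

```text
time_s: 11.07
eef_pos: [0.517, 0.0672, 0.0441]
eef_rot: [-2.068, -2.365, -0.0]
contact_force: [-0.6, 0.5, -1.6]
gripper_width: 0.0141
```

```bash
python3 - <<'E'
from h import *
st()
E
```

```text
t 11.07 pos [517.   67.2  44.1] jaw yaw 7.67 tilt z [ 0.  0. -1.] F [-0.6  0.5 -1.6] M [-0.09  0.07  0.01] w 14.1 q [-0.    0.48  1.86  0.    0.8  -0.14]
```

Emit:
apply_moves:
  delta_rot:
    - [0,0,0]
    - [0,0,0]
    - [0,0,0]
    - [0,0,0]
    - [0,0,0]
  delta_pos:
    - [0,0,-2]
    - [0,0,-2]
    - [0,0,-2]
    - [0,0,-1]
    - [0,0,0]
  fingers: [8,8,8,8,8]

```text
time_s: 11.48
eef_pos: [0.517, 0.0672, 0.0363]
eef_rot: [-2.068, -2.365, -0.0]
contact_force: [0.1, -0.3, -1.7]
gripper_width: 0.0139
```

```bash
python3 - <<'E'
from h import *
st()
E
```

```text
t 11.48 pos [517.   67.2  36.3] jaw yaw 7.68 tilt z [ 0.  0. -1.] F [ 0.1 -0.3 -1.7] M [-0.06  0.04  0.01] w 13.9 q [-0.    0.5   1.86  0.    0.78 -0.14]
```

Emit:
apply_moves:
  delta_rot:
    - [0,0,0]
    - [0,0,0]
    - [0,0,0]
    - [0,0,0]
  delta_pos:
    - [0,0,-1]
    - [0,0,-1]
    - [0,0,-0.5]
    - [0,0,0]
  fingers: [8,8,8,8]

```text
time_s: 11.82
eef_pos: [0.5173, 0.0672, 0.034]
eef_rot: [2.068, 2.365, 0.001]
contact_force: [-0.8, 0.7, 2.0]
gripper_width: 0.0139
```

```bash
python3 - <<'E'
from sp import *
st()
p=grab('wrist','w6.png');spring(p,(280,0,350,360))
E
```

```text
t 11.82 pos [517.3  67.2  34. ] jaw yaw 7.68 tilt z [ 0.  0. -1.] F [-0.8  0.7  2. ] M [0.16 0.3  0.11] w 13.9 q [-0.    0.5   1.86  0.    0.78 -0.14]
red 2898 ztop 59.3 rect [505.6 153.6] [13.6 32.1] 8.5 mean [506.5 154.3]
blue 2576 ztop 59.4 rect [517.2  69.6] [13.5 28.9] 7.4 mean [517.2  69.6]
yaw 97.89 dist 84.8
```

View pics/w6.png

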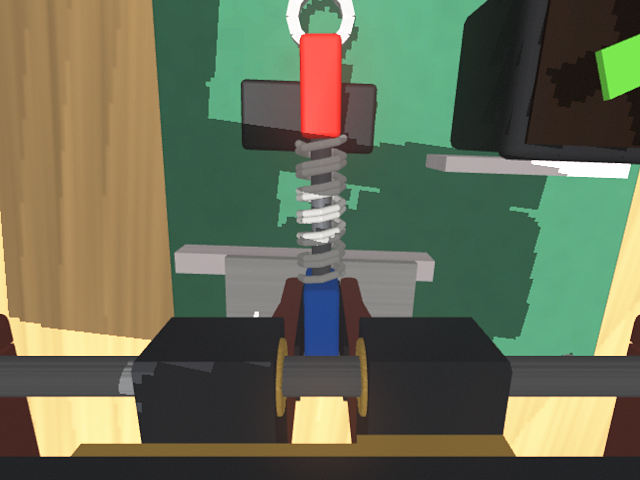

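Emit:
apply_moves:
  delta_rot:
    - [0,0,0]
    - [0,0,0]
    - [0,0,0]
    - [0,0,0]
    - [0,0,0]
    - [0,0,0]
    - [0,0,0]
  delta_pos:
    - [0,0,0]
    - [0,0,0]
    - [0,0,0]
    - [0,0,6]
    - [0,0,15]
    - [0,0,25]
    - [0,0,10]
  fingers: [36,36,36,36,36,36,36]

```text
time_s: 12.45
eef_pos: [0.5153, 0.0672, 0.0903]
eef_rot: [-2.066, -2.362, 0.005]
contact_force: [0.6, 0.1, 1.0]
gripper_width: 0.0358
```

```bash
python3 - <<'E'
from sp import *
st()
p=grab('wrist','w7.png');spring(p,(280,0,350,360)); grab('side','s7.png');st()
a=cv2.imread('pics/s7.png')[140:300,180:360];cv2.imwrite('pics/s7z.png',cv2.resize(a,None,fx=4,fy=4,interpolation=cv2.INTER_CUBIC)[:600])
E
```

```text
t 12.45 pos [515.3  67.2  90.3] jaw yaw 7.66 tilt z [-0.005  0.    -1.   ] F [0.6 0.1 1. ] M [-0.1  0.  -0. ] w 35.8 q [-0.    0.41  1.82  0.    0.91 -0.14]
red 1798 ztop 59.3 rect [505.6 153.7] [13.5 31.7] 7.7 mean [505.9 154.3]
blue 1521 ztop 59.2 rect [517.6  66.9] [12.9 32.9] 7.4 mean [517.4  67.1]
yaw 97.86 dist 87.6
t 12.55 pos [515.8  67.2  90. ] jaw yaw 7.66 tilt z [-0.003  0.    -1.   ] F [0.6 0.1 0. ] M [-0.11  0.06  0.04] w 36.1 q [-0.    0.41  1.82  0.    0.91 -0.14]
```

View pics/s7z.png

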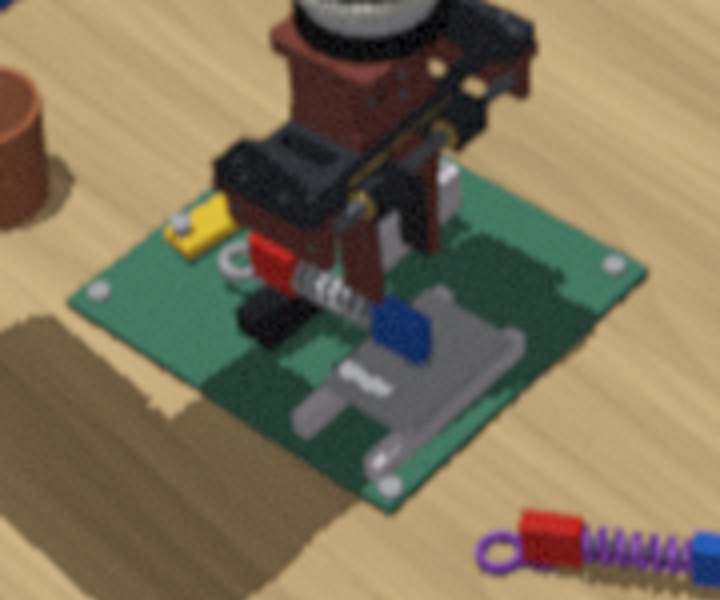

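View pics/w7.png

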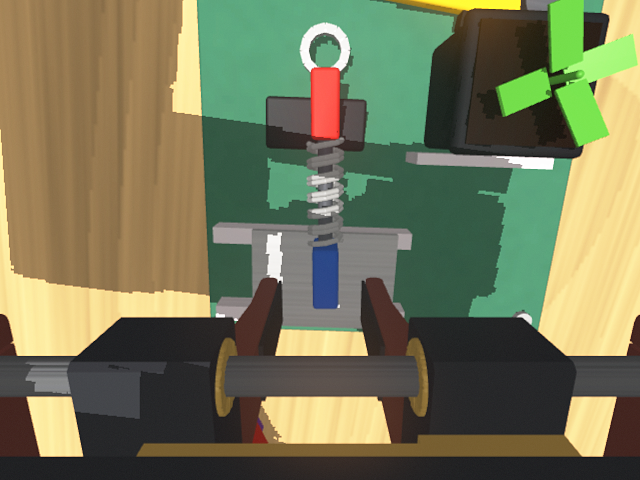

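Emit:
apply_moves:
  delta_rot:
    - [0,0,0]
    - [0,0,0]
    - [0,0,0]
    - [0,0,0]
    - [0,0,0]
    - [0,0,0]
  delta_pos:
    - [-3,22,0]
    - [-4,28,0]
    - [-3,26,0]
    - [0,8,0]
    - [0,0,0]
    - [0,0,0]
  fingers: [36,36,36,36,36,36]

```text
time_s: 13.05
eef_pos: [0.505, 0.1526, 0.0882]
eef_rot: [-2.069, -2.362, 0.004]
contact_force: [-0.2, 0.5, 0.1]
gripper_width: 0.036
```

```bash
python3 - <<'E'
from sp import *
st()
p=grab('wrist','w8.png');spring(p,(260,150,380,360));np.savez('w8.npz',**{k:p[k] for k in ['color','range_z','mtx','rvec','tvec']})
E
```

```text
t 13.05 pos [505.  152.6  88.2] jaw yaw 7.57 tilt z [-0.003 -0.001 -1.   ] F [-0.2  0.5  0.1] M [-0.06  0.08  0.01] w 36.0 q [ 0.16  0.42  1.81 -0.    0.91  0.03]
red 1754 ztop 59.2 rect [505.5 155.5] [13.3 32.3] 7.2 mean [505.4 155.6]Traceback (most recent call last):
  File "<stdin>", line 3, in <module>
  File "sp.py", line 7, in spring
    mm=m&c; q=w[mm];q=q[~np.isnan(q[:,0])];zt=np.percentile(q[:,2],90)
                                              ~~~~~~~~~~~~~^^^^^^^^^^^
    return _quantile_unchecked(
        a, q, axis, out, overwrite_input, method, keepdims, weights)
    return _ureduce(a,
                    func=_quantile_ureduce_func,
    ...<5 lines>...
                    overwrite_input=overwrite_input,
                    method=method)
    r = func(a, **kwargs)
    result = _quantile(arr,
                       quantiles=q,
    ...<2 lines>...
                       out=out,
                       weights=wgt)
    slices_having_nans = np.isnan(arr[-1, ...])
                                  ~~~^^^^^^^^^
IndexError: index -1 is out of bounds for axis 0 with size 0
```

View pics/w8.png

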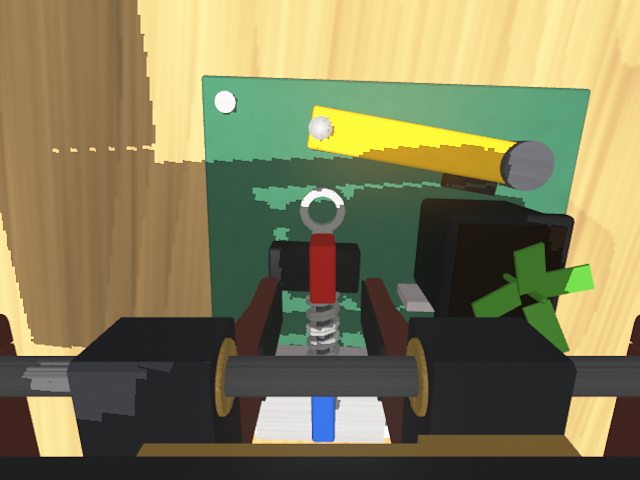

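```bash
python3 - <<'E'
from sp import *
p=dict(p:=grab('wrist'));np.savez('w8.npz',**{k:p[k] for k in ['color','range_z','mtx','rvec','tvec']})
im=p['color']
cv2.imwrite('pics/w8z.png',cv2.resize(im[95:235,260:385],None,fx=4,fy=4,interpolation=cv2.INTER_CUBIC))
spring_w=cloud(p)
for uv in [(322,192),(322,232),(304,211),(341,211),(321,127),(350,120)]: print(uv,spring_w[uv[1],uv[0]].round(4))
E
```

```text
(322, 192) [0.5    0.1936 0.028 ]
(322, 232) [0.5031 0.1703 0.0288]
(304, 211) [0.4911 0.1816 0.0298]
(341, 211) [0.5124 0.1842 0.0286]
(321, 127) [0.4947 0.229  0.0344]
(350, 120) [0.5103 0.2352 0.0233]
```

View pics/w8z.png

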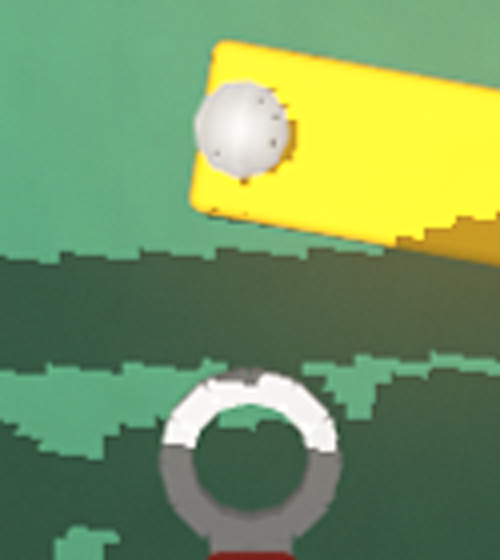

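```bash
python3 - <<'E'
from fit import *
p=load('w8.npz')
e=onz(p,(322.4,209.4),0.0295)[0]*1000; q=onz(p,(320.4,127.1),0.0335)[0]*1000
print(e.round(1),q.round(1),(q-e).round(1),np.degrees(np.arctan2(*(q-e)[1::-1])))
E
```

```text
[501.5 183.8  29.5] [494.4 228.9  33.5] [-7.1 45.1  4. ] 98.97543590967052
```

Emit:
apply_moves:
  delta_rot:
    - [0,-0.2,0.2]
    - [0,0,0]
    - [0,0,0]
    - [0,0,0]
    - [0,0,0]
    - [0,0,0]
  delta_pos:
    - [0.5,2,-8]
    - [0,0,-15]
    - [0,0,-14]
    - [0,0,-8]
    - [0,0,0]
    - [0,0,0]
  fingers: [36,36,36,36,36,36]

```text
time_s: 13.65
eef_pos: [0.5069, 0.1492, 0.0398]
eef_rot: [2.072, 2.358, -0.0]
contact_force: [-0.7, 0.3, 0.7]
gripper_width: 0.0359
```

```bash
python3 - <<'E'
from h import *
st()
E
```

```text
t 13.65 pos [506.9 149.2  39.8] jaw yaw 7.41 tilt z [ 0.002 -0.002 -1.   ] F [-0.7  0.3  0.7] M [-0.1   0.07  0.  ] w 35.9 q [ 0.16  0.5   1.85 -0.    0.8   0.03]
```

Emit:
apply_moves:
  delta_rot:
    - [0.1,0.1,0.3]
    - [0,0,0]
    - [0,0,0]
    - [0,0,0]
  delta_pos:
    - [-1.3,5.5,-3]
    - [0,0,-3]
    - [0,0,0]
    - [0,0,0]
  fingers: [36,36,36,36]

```text
time_s: 13.98
eef_pos: [0.5064, 0.1548, 0.0342]
eef_rot: [2.067, 2.365, 0.002]
contact_force: [-0.6, 0.4, -0.5]
gripper_width: 0.0362
```

```bash
python3 - <<'E'
from h import *
st();grab('wrist','w9.png')
E
```

```text
t 13.98 pos [506.4 154.8  34.2] jaw yaw 7.68 tilt z [ 0.001  0.    -1.   ] F [-0.6  0.4 -0.5] M [-0.03  0.05  0.02] w 36.2 q [0.17 0.51 1.85 0.   0.79 0.03]
```

View pics/w9.png

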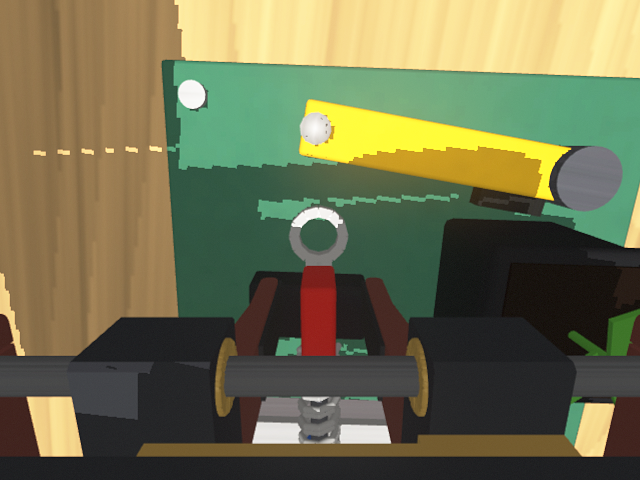

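Emit:
apply_moves:
  delta_rot:
    - [0,0,0]
    - [0,0,0]
    - [0,0,0]
    - [0,0,0]
    - [0,0,0]
    - [0,0,0]
    - [0,0,0]
  delta_pos:
    - [-0.8,0,-0.5]
    - [0,0,0]
    - [0,0,0]
    - [0,0,0]
    - [0,0,0]
    - [0,0,0]
    - [0,0,0]
  fingers: [8,8,8,8,8,8,8]
  newtons: 55

```text
time_s: 14.62
eef_pos: [0.5062, 0.1551, 0.0347]
eef_rot: [2.066, 2.364, 0.004]
contact_force: [-0.6, -0.3, -1.3]
gripper_width: 0.0136
```

```bash
python3 - <<'E'
from h import *
st()
E
```

```text
t 14.62 pos [506.2 155.1  34.7] jaw yaw 7.72 tilt z [ 0.003  0.001 -1.   ] F [-0.6 -0.3 -1.3] M [-0.02  0.05 -0.07] w 13.6 q [0.17 0.5  1.85 0.   0.78 0.03]
```

Emit:
apply_moves:
  delta_rot:
    - [1.5,0.2,0]
    - [1.5,0.2,0]
    - [1.5,0.2,0]
    - [1.5,0.2,0]
    - [0,0,0]
    - [0,0,0]
  delta_pos:
    - [0,0,2.5]
    - [0,0,3]
    - [0,0,3]
    - [0,0,2.8]
    - [0,0,0]
    - [0,0,0]
  fingers: [8,8,8,8,8,8]

```text
time_s: 15.12
eef_pos: [0.5061, 0.155, 0.0463]
eef_rot: [-2.012, -2.306, -0.114]
contact_force: [0.1, 0.9, -1.4]
gripper_width: 0.0136
```

```bash
python3 - <<'E'
from h import *
st();grab('wrist','w10.png')
E
```

```text
t 15.12 pos [506.1 155.   46.3] jaw yaw 7.78 tilt z [-0.011  0.108 -0.994] F [ 0.1  0.9 -1.4] M [-0.11  0.05 -0.01] w 13.6 q [ 0.09  0.48  1.85  0.15  0.81 -0.15]
```

View pics/w10.png

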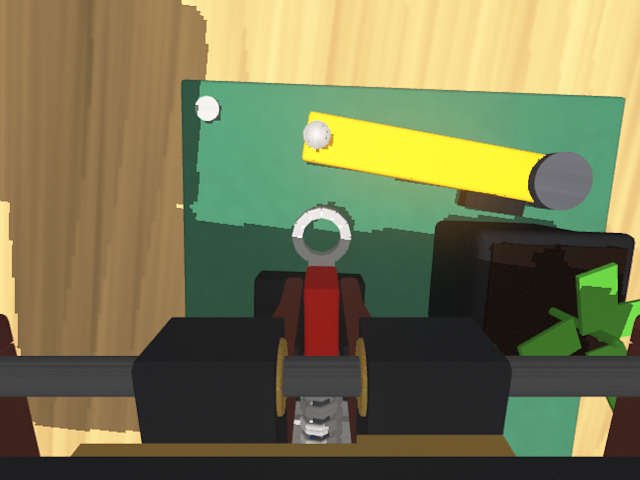

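Emit:
apply_moves:
  delta_rot:
    - [0,0,0]
    - [0,0,0]
    - [0,0,0]
    - [0,0,0]
    - [0,0,0]
    - [0,0,0]
    - [0,0,0]
    - [0,0,0]
  delta_pos:
    - [-0.7,5,0.5]
    - [-0.7,5,0.5]
    - [-0.7,5,0.5]
    - [-0.7,5,0.5]
    - [-0.7,5,0.5]
    - [-0.7,5,0.5]
    - [0,0,0]
    - [0,0,0]
  fingers: [8,8,8,8,8,8,8,8]

```text
time_s: 15.83
eef_pos: [0.501, 0.1819, 0.047]
eef_rot: [-2.007, -2.327, -0.093]
contact_force: [1.5, -10.0, -2.8]
gripper_width: 0.0138
```

```bash
python3 - <<'E'
from h import *
st();p=grab('wrist','w11.png');np.savez('w11.npz',**{k:p[k] for k in ['color','range_z','mtx','rvec','tvec']})
cv2.imwrite('pics/w11z.png',cv2.resize(p['color'][100:300,220:420],None,fx=3,fy=3,interpolation=cv2.INTER_CUBIC))
E
```

```text
t 15.83 pos [501.  181.9  47. ] jaw yaw 8.46 tilt z [-0.011  0.09  -0.996] F [  1.5 -10.   -2.8] M [-1.8  -0.22  0.03] w 13.8 q [ 0.15  0.49  1.85  0.13  0.81 -0.08]
```

View pics/w11z.png

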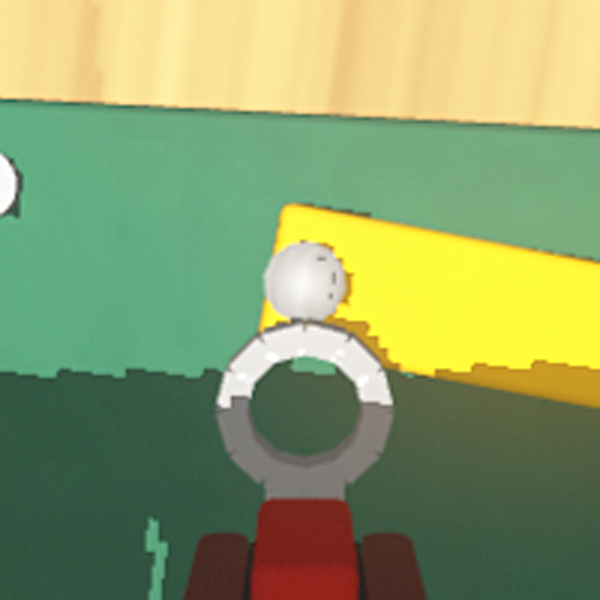

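```bash
python3 - <<'E'
from fit import *
p=load('w11.npz');w=cloud(p)
for c in [(232,410),(378,410),(305,335),(305,478),(305,283)]:
    u,v=int(round(c[0]/3+220-.4)),int(round(c[1]/3+100-.4)); print((u,v),(w[v,u]*1000).round(1))
e=onz(p,(321.3,(392+410)/2/3-.4+100),0.0440)[0]*1000
# bore centre: top ring inner ellipse centre approx (305,411); outer (305,408)
e=onz(p,(305/3-.3+220,409/3-.3+100),0.0440)[0]*1000
q=onz(p,(306/3-.3+220,282/3-.3+100),0.0335)[0]*1000
print(e.round(1),q.round(1),(q-e).round(1))
E
```

```text
(297, 236) [486.2 209.2  43.8]
(346, 236) [507.9 212.5  43.6]
(321, 211) [495.2 222.   44.6]
(321, 259) [498.4 200.1  42.4]
(321, 194) [494.1 229.   34.4]
[497.  210.9  44. ] [494.4 229.1  33.5] [ -2.5  18.2 -10.5]
```

Emit:
apply_moves:
  delta_rot:
    - [0.5,0,0]
    - [0.5,0,0]
    - [0,0,0]
    - [0.3,0,0]
    - [0.3,0,0]
    - [0.3,0,0]
    - [0,0,0]
    - [0,0,0]
  delta_pos:
    - [0,0.5,2.5]
    - [0,0.5,2]
    - [-0.5,4,0.8]
    - [-0.7,5,0.8]
    - [-0.7,5,0.8]
    - [-0.5,4,0.8]
    - [0,0,0]
    - [0,0,0]
  fingers: [8,8,8,8,8,8,8,8]

```text
time_s: 16.55
eef_pos: [0.497, 0.1912, 0.0492]
eef_rot: [-1.982, -2.342, -0.098]
contact_force: [2.7, -12.0, -4.4]
gripper_width: 0.0137
```

```bash
python3 - <<'E'
from h import *
st();p=grab('wrist','w12.png');np.savez('w12.npz',**{k:p[k] for k in ['color','range_z','mtx','rvec','tvec']})
cv2.imwrite('pics/w12z.png',cv2.resize(p['color'][150:300,245:395],None,fx=4,fy=4,interpolation=cv2.INTER_CUBIC))
E
```

```text
t 16.55 pos [497.  191.2  49.2] jaw yaw 9.53 tilt z [-0.013  0.095 -0.995] F [  2.7 -12.   -4.4] M [-2.2  -0.39  0.01] w 13.7 q [ 0.17  0.48  1.85  0.13  0.82 -0.09]
```

View pics/w12z.png

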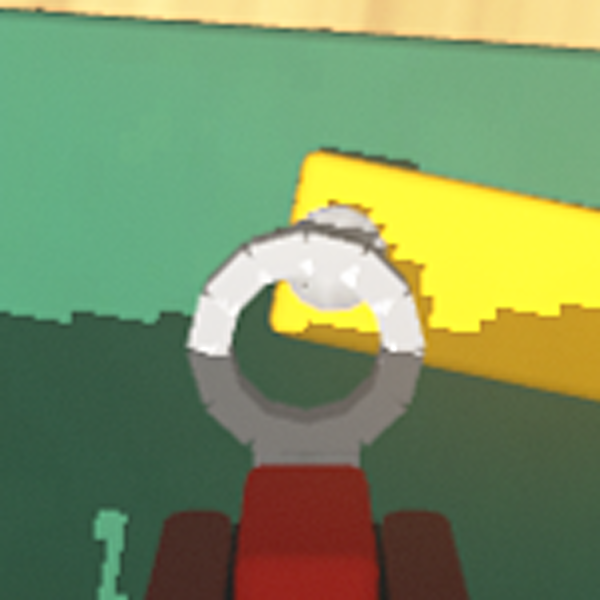

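```bash
cat > ep.py <<'E'
from fit import *
def rel(f,x0,y0,s,eye,post,zt=None):
    p=load(f);w=cloud(p)
    g=lambda c:(c[0]/s-.4+x0,c[1]/s-.4+y0)
    if zt is None:
        zs=[]
        for dx in (eye[2],-eye[2]):
            u,v=[int(round(k)) for k in g((eye[0]+dx,eye[1]))]; zs.append(w[v,u,2]*1000)
        print('eye top z sides',np.round(zs,1)); zt=np.mean(zs)
    e=onz(p,g(eye[:2]),zt/1000)[0]*1000
    q=onz(p,g(post),0.0335)[0]*1000
    print('eye',e.round(1),'post',q.round(1),'d',(q-e).round(1))
E
python3 -c "
from ep import *
rel('w12.npz',245,150,4,(307,345,98),(335,258))"
```

```text
eye top z sides [46.5 45.9]
eye [492.4 220.1  46.2] post [494.3 229.2  33.5] d [  1.9   9.1 -12.7]
```

Emit:
apply_moves:
  delta_rot:
    - [0.25,0,-0.4]
    - [0.25,0,-0.4]
    - [0.25,0,-0.4]
    - [0.25,0,-0.3]
  delta_pos:
    - [0.5,3.5,1]
    - [0.5,3.5,1]
    - [0.5,3.5,1]
    - [0.5,3,1]
  fingers: [8,8,8,8]

```text
time_s: 16.93
eef_pos: [0.4982, 0.1974, 0.0501]
eef_rot: [-2.001, -2.326, -0.098]
contact_force: [3.2, -13.6, -4.9]
gripper_width: 0.0137
```

```bash
python3 - <<'E'
from h import *
st();p=grab('wrist','w13.png');np.savez('w13.npz',**{k:p[k] for k in ['color','range_z','mtx','rvec','tvec']})
cv2.imwrite('pics/w13z.png',cv2.resize(p['color'][150:300,245:395],None,fx=4,fy=4,interpolation=cv2.INTER_CUBIC))
E
```

```text
t 16.93 pos [498.2 197.4  50.1] jaw yaw 8.58 tilt z [-0.012  0.095 -0.995] F [  3.2 -13.6  -4.9] M [-2.39 -0.37  0.02] w 13.7 q [ 0.18  0.48  1.84  0.13  0.82 -0.06]
```

View pics/w13z.png

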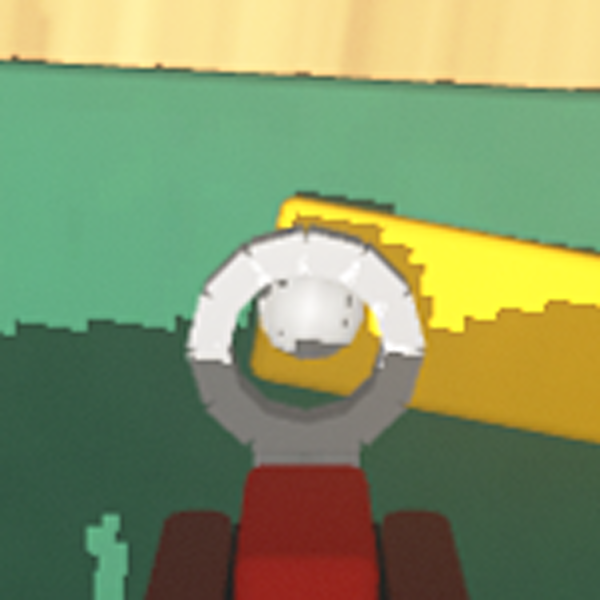

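```bash
python3 -c "
from ep import *
rel('w13.npz',245,150,4,(307,346,98),(310,305))"
```

```text
eye top z sides [46.7 46.7]
eye [494.1 226.2  46.7] post [494.1 229.3  33.5] d [ -0.1   3.1 -13.2]
```

Emit:
apply_moves:
  delta_rot:
    - [0.2,0,-0.3]
    - [0.2,0,-0.3]
  delta_pos:
    - [0.2,3,0.8]
    - [0.2,3,0.8]
  fingers: [8,8]

```text
time_s: 17.15
eef_pos: [0.4983, 0.1994, 0.0501]
eef_rot: [-2.009, -2.322, -0.096]
contact_force: [4.0, -15.3, -6.9]
gripper_width: 0.0134
```

```bash
python3 - <<'E'
from h import *
st();p=grab('wrist','w14.png');np.savez('w14.npz',**{k:p[k] for k in ['color','range_z','mtx','rvec','tvec']})
cv2.imwrite('pics/w14z.png',cv2.resize(p['color'][150:300,245:395],None,fx=4,fy=4,interpolation=cv2.INTER_CUBIC))
E
```

```text
t 17.15 pos [498.3 199.4  50.1] jaw yaw 8.27 tilt z [-0.012  0.093 -0.996] F [  4.  -15.3  -6.9] M [-2.43 -0.48  0.11] w 13.4 q [ 0.18  0.48  1.84  0.13  0.82 -0.05]
```

View pics/w14z.png

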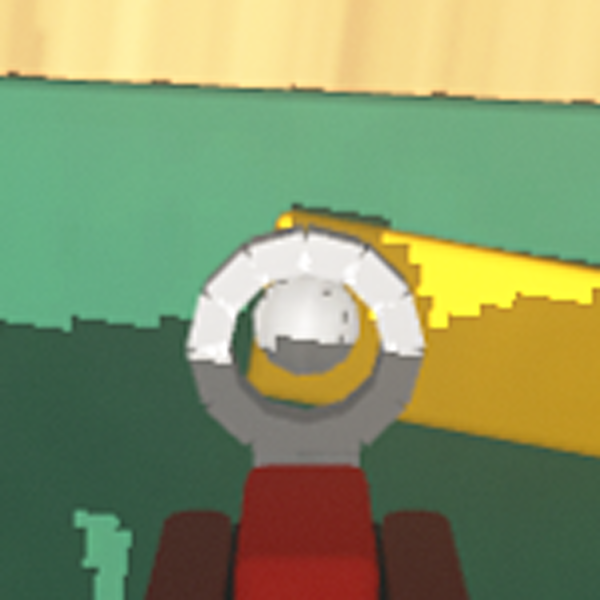

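Emit:
apply_moves:
  delta_rot:
    - [-0.8,0,-0.2]
    - [-0.9,0,-0.2]
  delta_pos:
    - [0.2,2,-2.2]
    - [0.2,2,-2.2]
  fingers: [8,8]

```text
time_s: 17.37
eef_pos: [0.4989, 0.1988, 0.0445]
eef_rot: [-2.03, -2.34, -0.051]
contact_force: [3.0, -14.4, -5.5]
gripper_width: 0.0139
```

```bash
python3 - <<'E'
from h import *
st();p=grab('wrist','w15.png');np.savez('w15.npz',**{k:p[k] for k in ['color','range_z','mtx','rvec','tvec']})
cv2.imwrite('pics/w15z.png',cv2.resize(p['color'][150:300,245:395],None,fx=4,fy=4,interpolation=cv2.INTER_CUBIC))
E
```

```text
t 17.37 pos [498.9 198.8  44.5] jaw yaw 8.11 tilt z [-0.011  0.053 -0.999] F [  3.  -14.4  -5.5] M [-2.36 -0.56  0.09] w 13.9 q [0.21 0.5  1.83 0.07 0.82 0.02]
```

View pics/w15z.png

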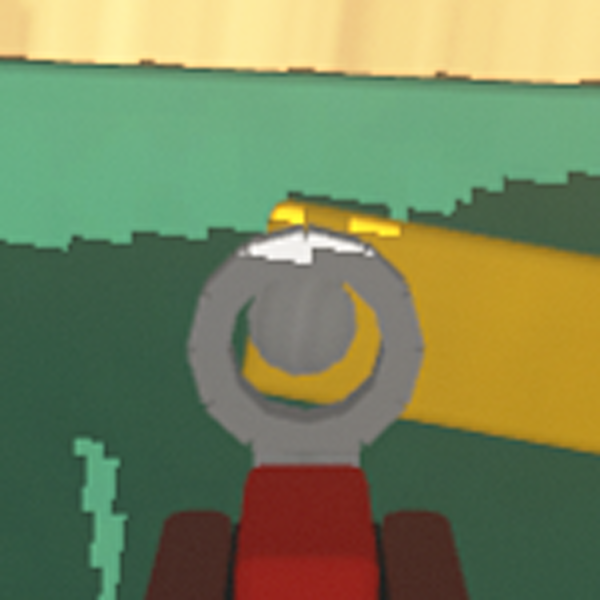

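```bash
python3 -c "
from ep import *
rel('w15.npz',245,150,4,(307,345,98),(302,322))"
```

```text
eye top z sides [41.2 40.3]
eye [495.  227.8  40.8] post [494.2 229.   33.5] d [-0.8  1.2 -7.3]
```

Emit:
apply_moves:
  delta_rot:
    - [-0.7,0,0]
    - [-0.7,0,0]
  delta_pos:
    - [-0.5,2.8,-2]
    - [-0.4,2.5,-2]
  fingers: [8,8]

```text
time_s: 17.58
eef_pos: [0.4979, 0.1999, 0.0389]
eef_rot: [-2.04, -2.364, -0.008]
contact_force: [4.2, -14.7, -3.2]
gripper_width: 0.0136
```

```bash
python3 - <<'E'
from h import *
st();p=grab('wrist','w16.png');np.savez('w16.npz',**{k:p[k] for k in ['color','range_z','mtx','rvec','tvec']})
cv2.imwrite('pics/w16z.png',cv2.resize(p['color'][150:300,245:395],None,fx=4,fy=4,interpolation=cv2.INTER_CUBIC))
E
```

```text
t 17.58 pos [497.9 199.9  38.9] jaw yaw 8.42 tilt z [-0.011  0.017 -1.   ] F [  4.2 -14.7  -3.2] M [-2.51 -0.54  0.14] w 13.6 q [0.24 0.51 1.82 0.03 0.82 0.07]
```

View pics/w16z.png

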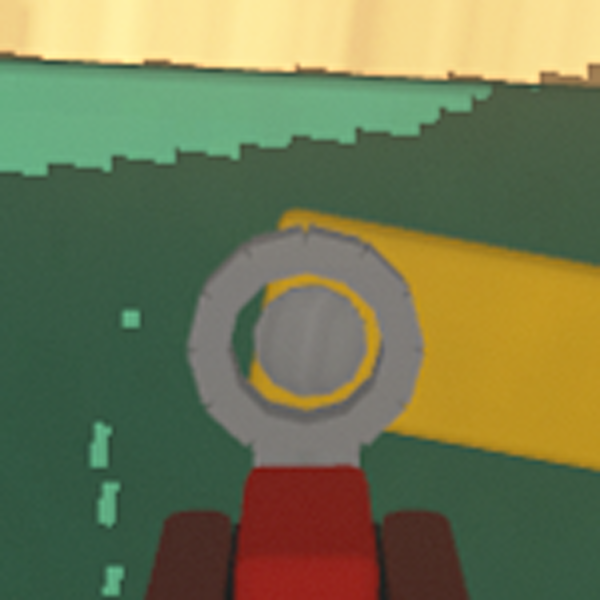

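Emit:
apply_moves:
  delta_rot:
    - [-0.1,0,0]
    - [0,0,0]
    - [0.1,0,0]
  delta_pos:
    - [0,2,-1.7]
    - [0,1.8,-1.3]
    - [0,1.8,-0.4]
  fingers: [8,8,8]

```text
time_s: 17.88
eef_pos: [0.4976, 0.1997, 0.0346]
eef_rot: [-2.034, -2.383, 0.012]
contact_force: [0.7, -15.2, 13.0]
gripper_width: 0.0138
```

```bash
python3 - <<'E'
from h import *
st();p=grab('wrist','w17.png');np.savez('w17.npz',**{k:p[k] for k in ['color','range_z','mtx','rvec','tvec']})
cv2.imwrite('pics/w17z.png',cv2.resize(p['color'][150:300,245:395],None,fx=4,fy=4,interpolation=cv2.INTER_CUBIC))
E
python3 -c "
from ep import *
rel('w17.npz',245,150,4,(307,345,98),(308,343))"
```

```text
t 17.88 pos [497.6 199.7  34.6] jaw yaw 9.03 tilt z [-0.012  0.    -1.   ] F [  0.7 -15.2  13. ] M [-2.83 -0.12 -0.08] w 13.8 q [0.25 0.52 1.82 0.   0.81 0.09]
eye top z sides [27.7 29.1]
eye [493.3 228.2  28.4] post [493.2 229.7  33.5] d [-0.1  1.5  5.1]
```

View pics/w17z.png

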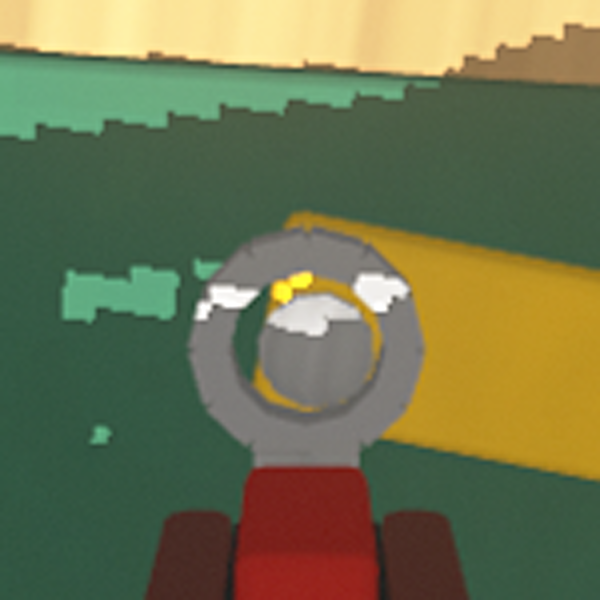

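Emit:
apply_moves:
  delta_rot:
    - [0,0,-0.2]
    - [0,0,-0.2]
    - [0,0,-0.2]
    - [0,0,-0.1]
  delta_pos:
    - [0,0.3,0.4]
    - [0,0,0]
    - [0,-0.3,0]
    - [0.1,-0.5,0]
  fingers: [8,8,8,8]

```text
time_s: 18.27
eef_pos: [0.4976, 0.1918, 0.0351]
eef_rot: [2.039, 2.386, -0.033]
contact_force: [2.3, -11.2, 0.9]
gripper_width: 0.0135
```

```bash
python3 - <<'E'
from h import *
st();p=grab('wrist','w18.png')
E
```

```text
t 18.27 pos [497.6 191.8  35.1] jaw yaw 8.96 tilt z [-0.011 -0.018 -1.   ] F [  2.3 -11.2   0.9] M [-1.6  -0.29  0.27] w 13.5 q [ 0.25  0.52  1.82 -0.02  0.82  0.11]
```

View pics/w18.png

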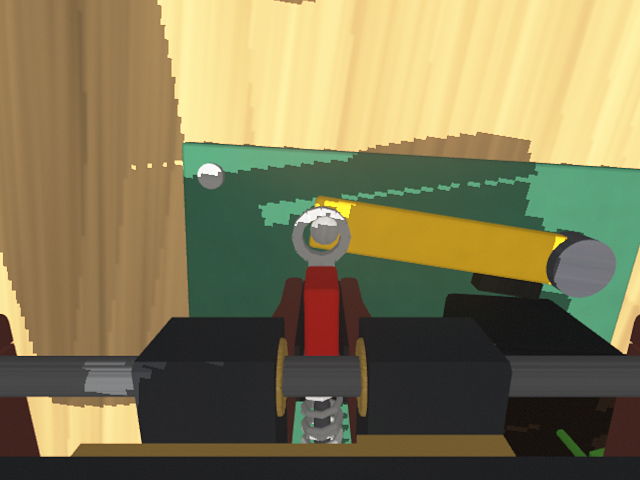

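Emit:
apply_moves:
  delta_rot:
    - [0.3,0,0]
    - [0.3,0,0]
    - [0.3,0,0]
    - [0.2,0,0]
    - [0.2,0,0]
  delta_pos:
    - [0.1,-0.8,0]
    - [0.1,-0.8,0]
    - [0.1,-0.8,0]
    - [0.1,-0.6,0]
    - [0.1,-0.5,0]
  fingers: [8,8,8,8,8]

```text
time_s: 18.73
eef_pos: [0.4985, 0.1823, 0.035]
eef_rot: [-2.027, -2.4, 0.022]
contact_force: [1.9, -9.3, 0.1]
gripper_width: 0.0135
```

```bash
python3 - <<'E'
from h import *
st();p=grab('wrist','w19.png')
E
```

```text
t 18.73 pos [498.5 182.3  35. ] jaw yaw 9.63 tilt z [-0.01  -0.011 -1.   ] F [ 1.9 -9.3  0.1] M [-1.55 -0.24  0.03] w 13.5 q [ 0.23  0.51  1.83 -0.01  0.81  0.07]
```

View pics/w19.png

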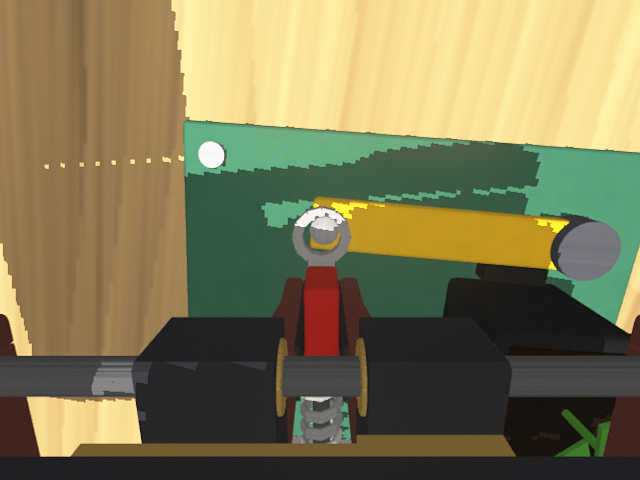

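Emit:
apply_moves:
  delta_rot:
    - [0.2,0,-0.1]
    - [0.1,0,0]
    - [0.1,0,0]
    - [0.1,0,0]
  delta_pos:
    - [0,-0.2,0]
    - [0,-0.2,0]
    - [0,-0.3,0]
    - [0,-0.3,0]
  fingers: [8,8,8,8]

```text
time_s: 19.12
eef_pos: [0.4988, 0.1793, 0.035]
eef_rot: [-2.023, -2.403, 0.019]
contact_force: [0.4, -2.1, -1.5]
gripper_width: 0.0134
```

```bash
python3 - <<'E'
from h import *
st();p=grab('wrist','w20.png')
E
```

```text
t 19.12 pos [498.8 179.3  35. ] jaw yaw 9.82 tilt z [-0.008 -0.009 -1.   ] F [ 0.4 -2.1 -1.5] M [-0.36 -0.13 -0.07] w 13.4 q [ 0.22  0.51  1.84 -0.01  0.81  0.06]
```

Emit:
apply_moves:
  delta_rot:
    - [0,0,0]
    - [0,0,0]
    - [0,0,0]
    - [0,0,0]
    - [0,0,0]
    - [0,0,0]
  delta_pos:
    - [0,-0.2,0]
    - [0,0,0]
    - [0,0,0]
    - [0,0,0]
    - [0,0,0]
    - [0,0,0]
  fingers: [8,8,34,34,34,34]

```text
time_s: 19.67
eef_pos: [0.4981, 0.1818, 0.0351]
eef_rot: [-2.021, -2.403, 0.018]
contact_force: [0.5, 0.0, -0.5]
gripper_width: 0.033
```

```bash
python3 - <<'E'
from h import *
st();p=grab('wrist','w21.png')
E
```

```text
t 19.67 pos [498.1 181.8  35.1] jaw yaw 9.88 tilt z [-0.009 -0.007 -1.   ] F [ 0.5  0.  -0.5] M [-0.08  0.02  0.02] w 33.0 q [ 0.22  0.51  1.84 -0.01  0.81  0.06]
```

View pics/w21.png

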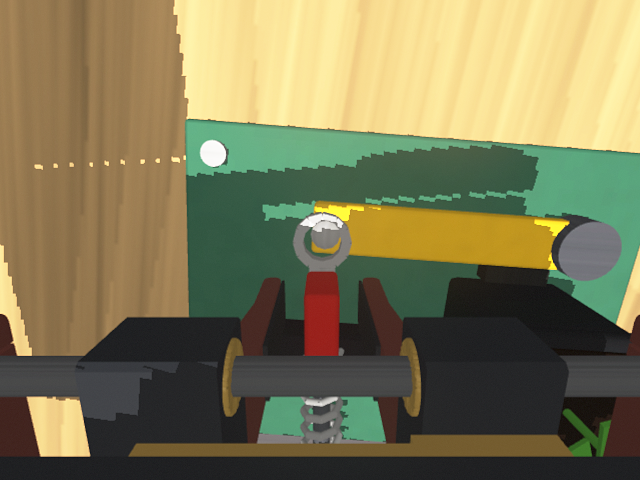

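Released; the eye sits round the post. I'll lift straight up and inspect everything.

Emit:
apply_moves:
  delta_rot:
    - [0,0,0]
    - [0,0,0]
    - [0,0,0]
    - [0,0,0]
    - [0,0,0]
    - [0,0,0]
    - [0,0,0]
    - [0,0,0]
    - [0,0,0]
  delta_pos:
    - [0.3,-0.5,5]
    - [0,0,12]
    - [0,0,25]
    - [0,0,35]
    - [0,-10,35]
    - [0,-20,35]
    - [0,-15,30]
    - [0,0,0]
    - [0,0,0]
  fingers: [34,34,34,34,34,34,34,34,34]

```text
time_s: 20.47
eef_pos: [0.4947, 0.1351, 0.2217]
eef_rot: [-2.018, -2.403, 0.021]
contact_force: [-0.1, -0.6, -1.6]
gripper_width: 0.0342
```

```bash
python3 - <<'E'
from h import *
st();p=grab('wrist','w22.png');np.savez('w22.npz',**{k:p[k] for k in ['color','range_z','mtx','rvec','tvec']})
s=grab('side','s22.png');c=grab('scene','c22.png')
cv2.imwrite('pics/s22z.png',cv2.resize(s['color'][140:300,180:360],None,fx=4,fy=4,interpolation=cv2.INTER_CUBIC)[:600])
cv2.imwrite('pics/c22z.png',cv2.resize(c['color'][230:370,260:440],None,fx=4,fy=4,interpolation=cv2.INTER_CUBIC)[:600])
E
```

```text
t 20.47 pos [494.7 135.1 221.7] jaw yaw 9.95 tilt z [-0.012 -0.007 -1.   ] F [-0.1 -0.6 -1.6] M [-0.04  0.05  0.  ] w 34.2 q [ 0.14  0.24  1.69 -0.01  1.23 -0.04]
```

View pics/w22.png

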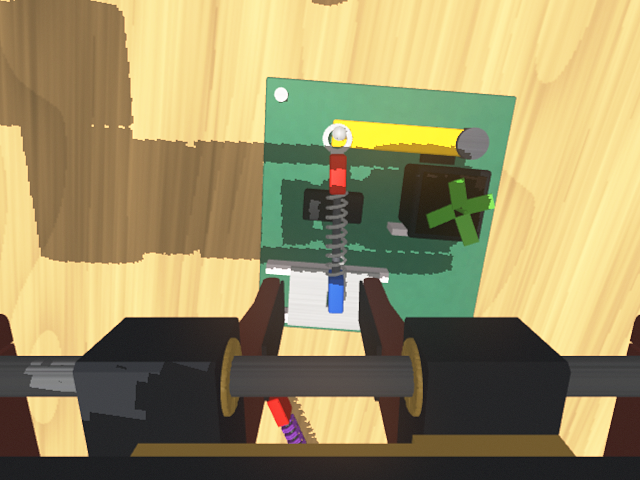

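View pics/s22z.png

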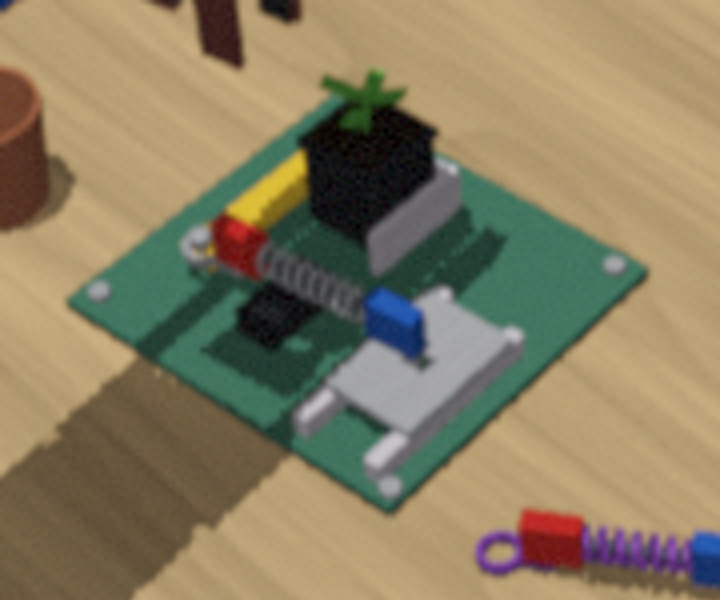

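View pics/c22z.png

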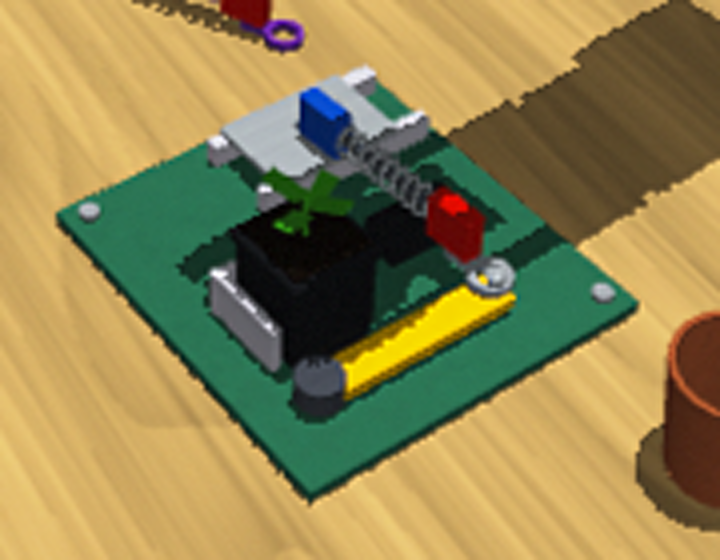

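```bash
python3 - <<'E'
from sp import *
p=load('w22.npz');w=cloud(p)
spring(p,(320,145,352,315))
cv2.imwrite('pics/w22z.png',cv2.resize(p['color'][115:165,305:485],None,fx=4,fy=4,interpolation=cv2.INTER_CUBIC))
H=cv2.cvtColor(p['color'],cv2.COLOR_BGR2HSV)
for n,c,mxx in [('blue',(336,0),0)]:
    col=[(v,(w[v,336]*1000).round(1).tolist()) for v in range(128,316,8)]
    print(*col,sep='\n')
print([(u,v,(w[v,u]*1000).round(1).tolist()) for u,v in [(326,139),(350,139),(338,127),(338,134),(400,135)]])
o=np.array([502.1,133.5]);th=np.radians(5.67);X=np.array([np.cos(th),np.sin(th)]);Y=np.array([-X[1],X[0]])
# lever line
m=(H[...,0]>20)&(H[...,0]<35)&(H[...,1]>200);m[:,:352]=0;m[:,458:]=0;m[:110]=0;m[165:]=0
q=w[m]*1000;q=q[np.abs(q[:,2]-24)<3][:,:2]
vx,vy,x0,y0=cv2.fitLine(q.astype(np.float32),cv2.DIST_L2,0,.01,.01).ravel();print('lever ang rel clamp',5.67-np.degrees(np.arctan2(vy,vx)),len(q))
E
```

```text
red 583 ztop 59.7 rect [499.1 178.2] [12.6 31.3] 10.3 mean [498.9 178.3]
blue 529 ztop 60.2 rect [517.5  72.3] [12.6 33.2] 10.3 mean [517.1  72.3]
yaw 99.86 dist 107.5
(128, [491.4, 215.9, 34.0])
(136, [492.6, 209.2, 35.0])
(144, [494.1, 202.5, 22.6])
(152, [495.3, 195.7, 28.8])
(160, [495.5, 190.2, 58.8])
(168, [496.8, 183.7, 57.7])
(176, [498.0, 177.3, 58.2])
(184, [499.1, 170.8, 59.3])
(192, [500.4, 164.2, 58.9])
(200, [502.2, 155.8, 47.9])
(208, [503.2, 149.7, 53.2])
(216, [504.4, 143.1, 54.7])
(224, [506.2, 134.6, 47.9])
(232, [507.5, 127.6, 48.8])
(240, [508.9, 120.0, 47.5])
(248, [509.8, 114.3, 53.6])
(256, [511.1, 107.2, 54.4])
(264, [512.6, 99.3, 53.1])
(272, [514.5, 89.9, 47.7])
(280, [515.1, 85.8, 57.5])
(288, [516.2, 79.3, 60.3])
(296, [517.7, 71.6, 60.1])
(304, [519.2, 63.5, 59.4])
(312, [520.6, 55.8, 59.7])
[(326, 139, [484.4, 205.2, 28.1]), (350, 139, [505.5, 208.9, 28.7]), (338, 127, [492.9, 217.0, 34.4]), (338, 134, [494.0, 211.2, 34.5]), (400, 135, [549.7, 220.3, 22.1])]
lever ang rel clamp -0.33489513 771
```

View pics/w22z.png

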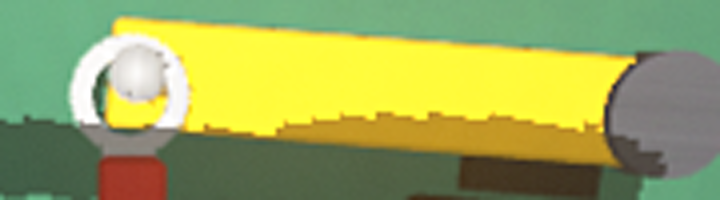

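```bash
python3 -c "
from cell import close_job
print(close_job())"
```

```text
the job is handed in; nothing more can be done
None
```

The spring is refitted. The blue end's pin is down in the shoe's hole and the eye is over the lever's post. I handed the job in at about 20.6 s, with the gripper open and clear of everything.

- **Pin:** The wrist camera found the hole about 8.4 mm off the track's middle. The pin went straight in with under 1 N of extra force, and a push of about 4 N showed when the block met the shoe. Blue block top at the end was 60.2 mm, so it lies on the shoe.
- **Eye:** I tilted the red end about 6° to clear the post. The pull reached about 16 N, which is roughly 43 mm of stretch against the 52 mm limit. It bottomed on the lever with about 13 N of push, and its top was later measured at 28 to 29 mm, with the post's head above the ring.
- **Lever:** It was let in over about 1.2 s, roughly 0.1 rad/s. The pull on the gripper then dropped from 9 N to 2 N, and I released the block. It measured −0.3° from shut, which is within measuring error, and the stretch came out at 18 mm against the 20 mm expected.
- **Bystanders:** I planned the path clear of the other pots and the trowel and felt no contact. I did not measure their positions again at the end.

Two checks disagreed slightly. The side and scene cameras differed by up to 8 mm on the plate, so I used the wrist camera. Under the spring's pull the arm fell short by 1 to 2 mm per row, which I corrected with fresh pictures.

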